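# Reverse the ratchet and clamp the tube stub

## Task

Clamp the square tube stub in the bench clamp ready for welding. The clamp's ratchet is still set to open: with a light push flip its red direction lever fully over to the other side, draw the handle back towards the robot (it must now click back freely, without opening the jaw), then swing the handle away again, in as many strokes as needed, until the tube is squarely and firmly gripped but not crushed, and let go. Do not push the jaw or tube by hand, do not force the lever, and leave the other things on the bench alone.

Things in the scene. Friction and masses are not known exactly. Their poses are not given: they have to be found in the camera images.
- clamp: blue rack clamp bolted to the bench, bed plate 100 x 300 x 12 mm. Origin on the bench under the vertical ratchet axis; +y runs along the bed to the jaws, the handle swings on the -y side. Behind the tube (+y) on the bed stands a blue stop block, set up anew for each job and not measured: the jaw must travel 6 to 16 mm before the tube is nipped between jaw and stop block
- hub (a point): point on the vertical ratchet axis, 92 mm above the bench, at the top of the steel nut over the round ratchet head (head 62 mm across, top at 84 mm)
- grip (a point): centre of the top of the black upright grip post at the handle's end: post 22 mm in diameter, from 75 to 122 mm above the bench, 140 mm from the ratchet axis. The steel shank below it is 20 mm wide, 59 to 73 mm high. Push at the post while it moves slowly: free-wheeling 1 to 3 N; driving the empty jaw 4 to 5 N; gripping the tube adds about 1.8 N per mm of jaw travel: 7 to 8 N is a firm grip, from 9.5 N the tube is crushed
- handle (a joint): swing of the handle about the ratchet axis, rad, 0 (drawn back, robot side) to 1.3 (swung away), with end stops; grows counter-clockwise seen from above. At 0.65 it points along the clamp's -y. Growing is the closing stroke. Starts at 0.95 to 1.2. Clicks every 0.31 rad; up to that much is lost before a stroke bites
- dirlever (a joint): direction lever on top of the handle, rad, -0.45 to 0.45, with end stops; grows counter-clockwise seen from above; 0 lies along the handle and is neutral. The ratchet drives to the side to which the lever's tab leans: at -0.45 drawing the handle back opens the jaw, at +0.45 swinging it away closes it. Starts at -0.45 to -0.38, stays where left; over 0.40 is fully flipped
- tab: red upright tab of the direction lever, 8 mm thick (across), 16 mm long (its x), standing 25 mm above the lever's arm. Origin at the centre of its top, 116 mm above the bench, 30 mm from the lever's pivot, which is 42 mm from the ratchet axis on the handle's centre line. Moves with 4 to 8 N; a push carries the handle to its end stop first, then flips the lever. Over 35 N of push or squeeze breaks it, so push it, do not pinch it
- spindle (a joint): turn of the shaft that moves the jaw, rad, 0 at the start; each rad closes the jaw by 10 mm, negative is opening. It stays where the ratchet leaves it, also under load
- jaw: moving jaw with a black rubber pad, 66 mm wide, 55 mm above the bench at the top. Its origin is 20 mm behind the pad's face, on the bed; it moves along the clamp's +y. The pad is sprung: 25 N per mm, yields up to 7 mm
- tube: bare thin-walled square aluminium tube stub lying on the bed between pad and stop block, 50 mm long (its x, along the pad), 40 x 40 mm, origin at the centre of its underside. Loose, set down up to 0.1 rad askew; squared up by clamping
- screwdriver: loose orange screwdriver lying on the bench, leave alone
- spray: loose green can, 54 mm in diameter, 150 mm high, leave alone
- magnet: loose yellow square welding magnet, 70 x 70 x 18 mm, leave alone
Mind the look-alikes: they are no part of the job. Several things have the shape of the tube; the one meant has the colours described above.

How it is judged:
By the outcome, as a careful person would: the job done as asked, in the order asked, and still so for the second after the job is handed in, with the robot touching nothing.
It also fails if it takes over 72 s, if anything falls off the work surface, if the arm or the gripper's body presses on something with over 40 N, if the wrist force passes 120 N, or if a joint passes its speed limit or range.

## Robot

A 7-joint arm with a two-finger parallel gripper is mounted at the origin on the work surface. World frame = base frame: x ahead of the robot, y to its left, z up, the work surface at z = 0. Lengths are in m, angles in degrees, forces in N, time in s.
With the tool pointing down it reaches from about 0.425 to 0.875 m from the base axis. Payload 4.7 kg.
Tool frame: the origin (TCP) lies between the finger pads; the fingertips stand 14 mm ahead of it and the grasp point (between the pads) lies 5 mm behind it (env.tip_reach is the distance from the TCP to the fingertips, in m); z points along the fingers, y is the direction in which the jaws open and shut (so a half turn about z gives the same grasp; the last joint's range is limited). The gripper opens to 87 mm and grips with 3 to 60 N. Pads are 19 mm wide; open, the fingers measure 117 mm over their backs; the gripper's body (75 mm by 190 mm) begins 51 mm behind the grasp point.
Start: joints at [71.282, 18.392, -4.016, 83.108, 1.295, 78.541, -3.26], TCP at [0.217, -0.613, 0.199] pointing down, gripper open.
Joint ranges: [-163.93, 163.93], [-17.29, 119.83], [-79.2, 71.16], [3.27, 140.29], [-89.18, 269.18], [5.43, 117.66], [-154.24, 154.24]. Speed limits (degrees/s): [147.25, 147.25, 180, 180, 180, 180, 180].

## Interface

Orientations are given as [roll, pitch, yaw] about the fixed x, y, z axes, in that order (R = Rz(yaw) Ry(pitch) Rx(roll)).
In Python, from cell import env gives the robot as it stands. The module is installed in compiled form; this text tells all that it offers.
- The arm moves only by the shell command python3 -m pendant 'ROWS' [FORCE]. ROWS is JSON, a list of rows, each an object of numbers: "rx", "ry", "rz": the turn, a rotation vector about the tool's x, y, z in degrees; "tx", "ty", "tz": the shift along the tool's x, y, z in mm; "jaw": the finger opening in mm, from 0 to 87. In form: [{"rx": .., "ry": .., "rz": .., "tx": .., "ty": .., "tz": .., "jaw": ..}, ...]. A call has 1 to 20 rows; each row shifts and turns the commanded pose from where the row before left it, along the tool's axes as they then stand; what a row does not reach is not made up. A row lasts 1/12 s, in which the tool goes at most 41.7 mm and 7.16 degrees, less where a joint would pass 70% of its speed; a pose out of reach is approached as far as the arm can. A call with a gripper value outside its range is refused whole. The fingers move at their own pace and stop on an object; FORCE is the grip in N (left out, the last holds). Time passes only in rows, so rows that do not move let the fingers close. It gives the time, the measured TCP pose, the force and the opening at its end, in the units of the state.
- env.get_obs(): the state, without advancing time (a new reading comes with each control period).
- env.read_camera(name): name is "scene" or "top" or "wrist"; returns a dict with "img" (420x560x3 uint8, red, green, blue), "range_z" (420x560 float32, m along the optical axis (not along the pixel's ray), 0 where there is no reading), "vertical_fov" (degrees; the focal length in pixels is half the picture's height over the tangent of half this angle, whatever the lens; pixels are square), "cx", "cy" (the principal point, pixels), "world_to_cam" (4x4, takes a point from world to camera coordinates). Camera axes: x right, y up, looking along -z (the intrinsics and any distortion apply to the point x, -y, -z); pixel columns grow to the right and rows downward; lengths in m; the calibration is good to about 2 mm. A picture is of the moment at which its call begins.
- env.sign_off(): hands the job in, once; it reports no verdict.
The state is a dict: "time_s": time; "qpos": joint angles; "joint_velocities": joint speeds; "effort": joint torques, N m; "tool_pos": TCP position; "tool_rot": TCP orientation; "force": force on the tool from outside, world axes, zero at the start; "wrist_torque": the same for the moment, N m; "grip_width": finger opening in m.
Only numpy, scipy, OpenCV 4.12 (cv2) and the standard library are available. Lean on these libraries where they do the work, as an engineer would, in place of code of your own. Each camera call takes 0.05 s, during which the arm holds its last target.

## Working session

There is one attempt and no reset: what is moved stays moved. The work goes in short steps, Python scripts to look and compute and a shell command to move; the robot and the scene stay as the last step left them, time stands still between calls to the robot, and variables do not carry over. Pictures are saved under pics/ and viewed, and the job is handed in when it is done.

```bash
mkdir -p pics; ls
python3 - <<'E'
from cell import env
import cv2
o=env.get_obs(); print(o)
for n in ["scene","top","wrist"]:
    c=env.read_camera(n); cv2.imwrite(f"pics/{n}0.png",c["img"][:,:,::-1]); print(n,c["vertical_fov"],c["cx"],c["cy"],c["world_to_cam"].round(3).tolist(),[k for k in c])
E
```

```text
pics
{'time_s': 0.0, 'qpos': array([71.28000823, 18.44008647, -4.01666044, 83.17506497,  1.29453034,
       78.54091748, -3.25962463]), 'joint_velocities': array([-0.05525406, -0.02264158, -0.06743375,  0.04843614,  0.0421975 ,
        0.01655416,  0.01012255]), 'effort': array([ 3.95849736e-05, -4.91287601e+01, -4.03924529e-01, -3.12528133e+01,
       -6.39450434e-02,  4.38096269e-02,  1.91352478e-04]), 'tool_pos': array([ 0.21703517, -0.61205612,  0.19824865]), 'tool_rot': array([-1.79889154e+02,  4.94755240e-03,  1.95311028e+01]), 'force': array([ 0.17983166,  0.02591748, -0.60770769]), 'wrist_torque': array([-0.02899401,  0.01051389,  0.00926676]), 'grip_width': 0.0866027105129867}
scene 54.7063887293565 275.3146834419341 216.41263761929275 [[0.678, 0.735, -0.017, -0.399], [-0.473, 0.453, 0.756, 0.173], [0.563, -0.504, 0.655, -1.372], [0.0, 0.0, 0.0, 1.0]] ['img', 'range_z', 'vertical_fov', 'cx', 'cy', 'world_to_cam']
top 42.98888030904113 285.55347818257513 208.81808833890744 [[0.02, -1.0, -0.017, 0.047], [0.999, 0.019, 0.049, -0.548], [-0.048, -0.018, 0.999, -1.412], [0.0, 0.0, 0.0, 1.0]] ['img', 'range_z', 'vertical_fov', 'cx', 'cy', 'world_to_cam']
wrist 63.24917795204543 280.3619250483999 213.36776376435557 [[0.333, -0.943, -0.001, -0.649], [0.902, 0.319, -0.291, 0.035], [0.275, 0.096, 0.957, -0.391], [0.0, 0.0, 0.0, 1.0]] ['img', 'range_z', 'vertical_fov', 'cx', 'cy', 'world_to_cam']
```

View pics/scene0.png

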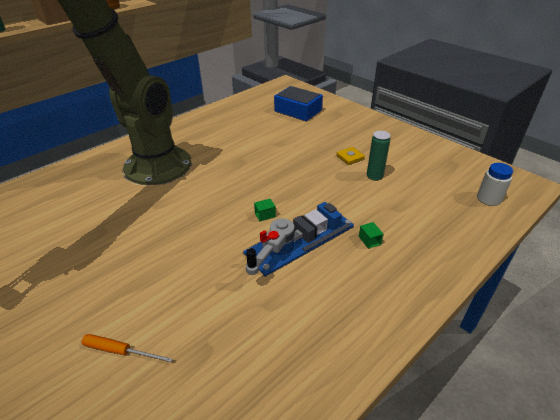

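View pics/top0.png

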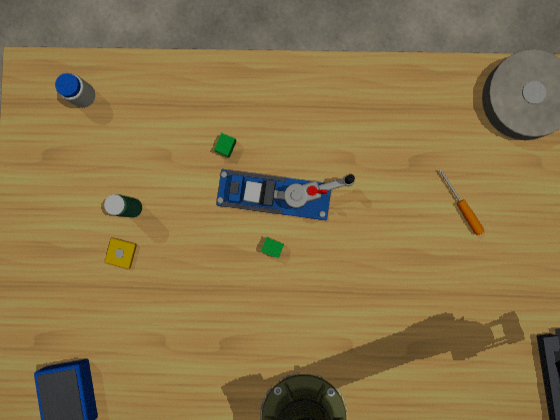

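```bash
cat > h.py <<'E'
from cell import env
import cv2, numpy as np
def cam(n):
    c=env.read_camera(n); c["f"]=210/np.tan(np.radians(c["vertical_fov"]/2)); c["T"]=np.linalg.inv(c["world_to_cam"]); return c
def cloud(c):
    v,u=np.mgrid[0:420,0:560]; d=c["range_z"]
    P=np.stack([(u-c["cx"])/c["f"]*d,-(v-c["cy"])/c["f"]*d,-d,np.ones_like(d)],-1)
    W=P@c["T"].T; W=W[...,:3]; W[d==0]=np.nan; return W
def ray(c,u,v,z):
    d=c["T"][:3,:3]@np.array([(u-c["cx"])/c["f"],-(v-c["cy"])/c["f"],-1]); o=c["T"][:3,3]
    return o+d*(z-o[2])/d[2]
def proj(c,p):
    q=c["world_to_cam"]@np.append(p,1); return c["cx"]+c["f"]*q[0]/-q[2], c["cy"]-c["f"]*q[1]/-q[2]
E
python3 - <<'E'
from h import *
for n in ["top","scene"]:
    c=cam(n); W=cloud(c)
    x=dict(top=(200,160,170,70),scene=(230,190,140,90))[n]
    u,v,w,h=x
    s=760//w
    cv2.imwrite(f"pics/{n}1.png",cv2.resize(c["img"][v:v+h,u:u+w,::-1],None,fx=s,fy=s,interpolation=cv2.INTER_CUBIC))
    for p in [(100,300),(400,300),(450,100),(280,300),(150,120),(300,60)]: print(n,p,W[p[1],p[0]].round(4))
    hsv=cv2.cvtColor(c["img"],cv2.COLOR_RGB2HSV)
    z=W[...,2]
    if n=="top":
        red=((hsv[...,0]<6)|(hsv[...,0]>174))&(hsv[...,1]>180)&(hsv[...,2]>80)
        for nm,m in [("red",red),("blk",(hsv[...,2]<70)&(z>.1)),("pipe",(z>.1)),]:
            m=m.copy(); m[:160]=0;m[230:]=0;m[:,:200]=0;m[:,370:]=0
            vv,uu=np.nonzero(m); print(nm,len(uu),uu.mean(),vv.mean(),np.nanmedian(W[m],0),np.nanmax(W[m],0))
E
```

```text
top (100, 300) [ 0.2922  0.5539 -0.002 ]
top (400, 300) [ 0.311  -0.2508  0.0058]
top (450, 100) [ 8.518e-01 -3.816e-01  8.000e-04]
top (280, 300) [0.3036 0.0681 0.0029]
top (150, 120) [ 7.840e-01  4.339e-01 -5.000e-04]
top (300, 60) [0.9553 0.0269 0.003 ]
red 106 314.83962264150944 190.45283018867926 [ 0.59032743 -0.01314419  0.09335429] [0.60291908 0.00338793 0.12364318]
blk 61 349.4754098360656 178.27868852459017 [ 0.62113283 -0.10118971  0.12284974] [ 0.63084026 -0.09114061  0.12922028]
pipe 95 341.9684210526316 181.6315789473684 [ 0.61838767 -0.09695869  0.12085519] [0.63166902 0.02317851 0.12922028]
scene (100, 300) [ 0.4073 -0.3884  0.0007]
scene (400, 300) [ 0.8846  0.1179 -0.0009]
scene (450, 100) [0.4395 1.1238 0.011 ]
scene (280, 300) [ 0.6954 -0.0831  0.    ]
scene (150, 120) [ 0.0699 -0.0177  0.2002]
scene (300, 60) [-1.0837  1.7923 -0.3824]
```

```bash
sleep 0
```

```text
(no output)
```

View pics/top1.png

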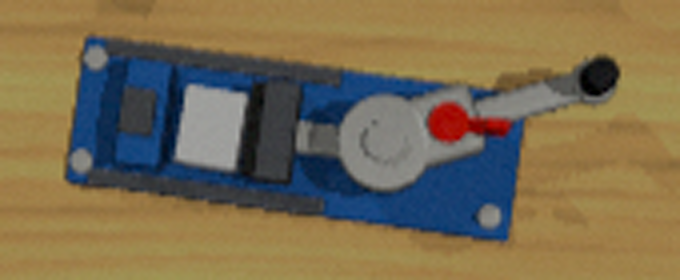

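View pics/scene1.png

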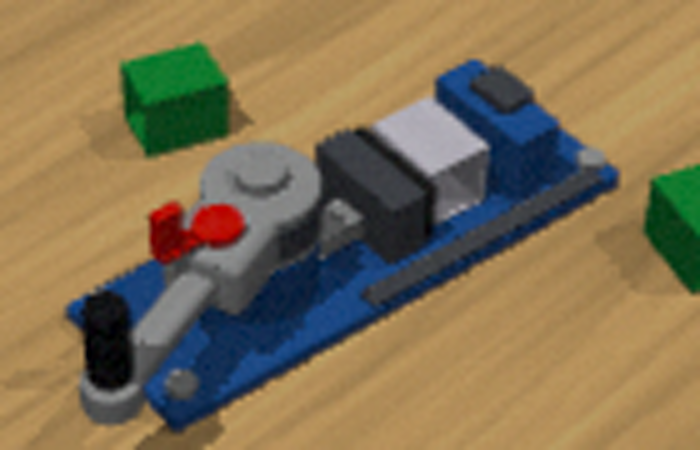

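Run:
```python
from h import *
t=cam("top"); s=cam("scene")
T=lambda u,v,z:ray(t,200+(u+.5)/4-.5,160+(v+.5)/4-.5,z)
S=lambda u,v,z:ray(s,230+(u+.5)/5-.5,190+(v+.5)/5-.5,z)
for n,a,b,z in [("hub",(385,140),(262,178),.092),("grip",(599,77),(107,302),.122),("tab",(499,126),(166,208),.116)]:
    print(n,T(*a,z).round(4),S(*b,z).round(4))
hub=T(385,140,.092)
# bed edges z=.012
for p in [(88,37),(67,183),(508,240),(525,88),]: print(T(*p,.012).round(4))
```

```text
hub [0.58   0.0312 0.092 ] [0.5855 0.0278 0.092 ]
grip [ 0.6192 -0.1003  0.122 ] [ 0.6217 -0.0998  0.122 ]
tab [ 0.5882 -0.0394  0.116 ] [ 0.5891 -0.0369  0.116 ]
[0.6518 0.2323 0.012 ]
[0.5531 0.2439 0.012 ]
[ 0.5206 -0.0523  0.012 ]
[ 0.6227 -0.062   0.012 ]
```

```bash
python3 -m pendant '[{"rz":6.5,"jaw":0},{"rz":6.5,"jaw":0},{"rz":6.5,"jaw":0},{"tx":20,"ty":-34,"jaw":0},{"tx":20,"ty":-34,"jaw":0},{"tx":20,"ty":-34,"jaw":0},{"tx":20,"ty":-34,"jaw":0},{"tx":20,"ty":-34,"jaw":0},{"tx":20,"ty":-34,"jaw":0},{"tx":20,"ty":-34,"jaw":0},{"tx":20,"ty":-34,"jaw":0},{"tx":20,"ty":-34,"jaw":0},{"tx":20,"ty":-34,"jaw":0},{"tx":20,"ty":-34,"jaw":0},{"tx":20,"ty":-34,"jaw":0},{"tx":20,"ty":-34,"jaw":0},{"tx":20,"ty":-34,"jaw":0},{"tx":20,"ty":-34,"jaw":0},{"tx":20,"ty":-34,"jaw":0},{"tx":20,"ty":-34,"jaw":0}]' 20
python3 -m pendant '[{"jaw":0},{"jaw":0},{"jaw":0}]'
python3 - <<'E'
from h import *
for n in ["wrist"]:
    c=cam(n); cv2.imwrite(f"pics/{n}2.png",c["img"][:,:,::-1])
    np.savez("w.npz",**c)
print(env.get_obs()["tool_pos"],env.get_obs()["tool_rot"],env.get_obs()["force"])
E
```

```text
[ 0.21720231 -0.61255707  0.19919858] [-1.79986031e+02  1.96410715e-03  1.95273077e+01] [ 0.44192006  0.07712539 -0.00273937]invalid input at $[0]: expected keys rx, ry, rz, tx, ty, tz, jaw
invalid input at $[0]: expected keys rx, ry, rz, tx, ty, tz, jaw
```

View pics/wrist2.png

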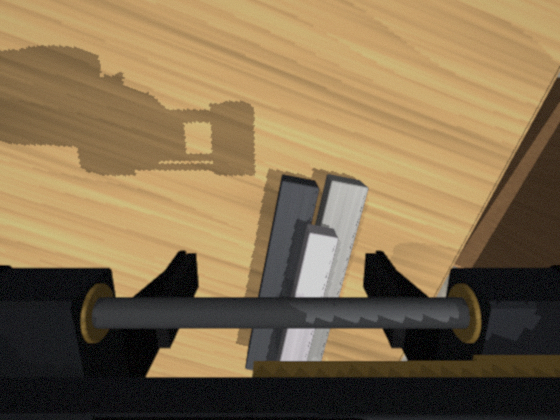

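```bash
python3 -m pendant '[{"rx":0,"ry":0,"rz":6.5,"tx":0,"ty":0,"tz":0,"jaw":0},{"rx":0,"ry":0,"rz":6.5,"tx":0,"ty":0,"tz":0,"jaw":0},{"rx":0,"ry":0,"rz":6.5,"tx":0,"ty":0,"tz":0,"jaw":0},{"rx":0,"ry":0,"rz":0,"tx":20,"ty":-34,"tz":0,"jaw":0},{"rx":0,"ry":0,"rz":0,"tx":20,"ty":-34,"tz":0,"jaw":0},{"rx":0,"ry":0,"rz":0,"tx":20,"ty":-34,"tz":0,"jaw":0},{"rx":0,"ry":0,"rz":0,"tx":20,"ty":-34,"tz":0,"jaw":0},{"rx":0,"ry":0,"rz":0,"tx":20,"ty":-34,"tz":0,"jaw":0},{"rx":0,"ry":0,"rz":0,"tx":20,"ty":-34,"tz":0,"jaw":0},{"rx":0,"ry":0,"rz":0,"tx":20,"ty":-34,"tz":0,"jaw":0},{"rx":0,"ry":0,"rz":0,"tx":20,"ty":-34,"tz":0,"jaw":0},{"rx":0,"ry":0,"rz":0,"tx":20,"ty":-34,"tz":0,"jaw":0},{"rx":0,"ry":0,"rz":0,"tx":20,"ty":-34,"tz":0,"jaw":0},{"rx":0,"ry":0,"rz":0,"tx":20,"ty":-34,"tz":0,"jaw":0},{"rx":0,"ry":0,"rz":0,"tx":20,"ty":-34,"tz":0,"jaw":0},{"rx":0,"ry":0,"rz":0,"tx":20,"ty":-34,"tz":0,"jaw":0},{"rx":0,"ry":0,"rz":0,"tx":20,"ty":-34,"tz":0,"jaw":0},{"rx":0,"ry":0,"rz":0,"tx":20,"ty":-34,"tz":0,"jaw":0},{"rx":0,"ry":0,"rz":0,"tx":20,"ty":-34,"tz":0,"jaw":0},{"rx":0,"ry":0,"rz":0,"tx":20,"ty":-34,"tz":0,"jaw":0}]' 20
python3 -m pendant '[{"rx":0,"ry":0,"rz":0,"tx":0,"ty":0,"tz":0,"jaw":0},{"rx":0,"ry":0,"rz":0,"tx":0,"ty":0,"tz":0,"jaw":0},{"rx":0,"ry":0,"rz":0,"tx":0,"ty":0,"tz":0,"jaw":0}]'
python3 - <<'E'
from h import *
for n in ["wrist"]:
    c=cam(n); cv2.imwrite(f"pics/{n}3.png",c["img"][:,:,::-1])
    np.savez("w.npz",**c)
    for p in [(.5825,.0295,.092),(.6205,-.1,.122),(.5885,-.038,.116)]: print(proj(c,p))
E
```

```text
time_s: 2.07
tool_pos: [0.5577, -0.0328, 0.1997]
tool_rot: [180.0, -0.0, 0.0]
force: [0.4, -0.1, -0.5]
grip_width: 0.0003
time_s: 2.32
tool_pos: [0.5567, -0.035, 0.1992]
tool_rot: [180.0, 0.0, 0.0]
force: [-0.6, -0.2, -0.5]
grip_width: 0.0001
(np.float64(205.59580711086238), np.float64(175.08428273954885))
(np.float64(366.6479265584296), np.float64(132.27027153038642))
(np.float64(283.8172332751465), np.float64(173.1394787629589))
```

View pics/wrist3.png

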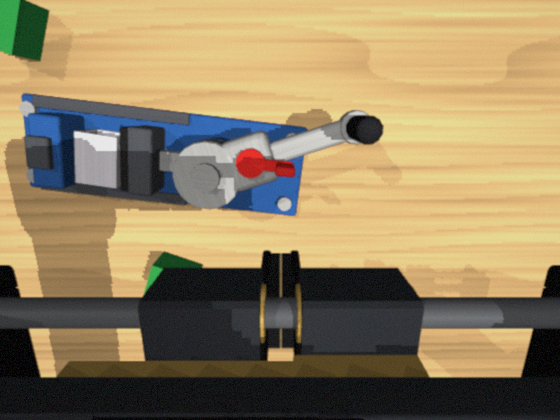

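```bash
python3 -m pendant '[{"rx":0,"ry":0,"rz":0,"tx":0,"ty":1,"tz":30,"jaw":0},{"rx":0,"ry":0,"rz":0,"tx":0,"ty":1,"tz":30,"jaw":0},{"rx":0,"ry":0,"rz":0,"tx":0,"ty":1,"tz":20,"jaw":0},{"rx":0,"ry":0,"rz":0,"tx":0,"ty":0,"tz":7,"jaw":0},{"rx":0,"ry":0,"rz":0,"tx":0,"ty":0,"tz":0,"jaw":0}]'
python3 -m pendant '[{"rx":0,"ry":0,"rz":0,"tx":4,"ty":0,"tz":0,"jaw":0},{"rx":0,"ry":0,"rz":0,"tx":4,"ty":0,"tz":0,"jaw":0},{"rx":0,"ry":0,"rz":0,"tx":4,"ty":0,"tz":0,"jaw":0},{"rx":0,"ry":0,"rz":0,"tx":2,"ty":0,"tz":0,"jaw":0}]'
```

```text
time_s: 2.78
tool_pos: [0.5551, -0.0393, 0.1106]
tool_rot: [180.0, 0.2, -0.1]
force: [-0.2, 0.1, 0.2]
grip_width: 0.0005
time_s: 3.12
tool_pos: [0.5727, -0.0375, 0.1138]
tool_rot: [180.0, -0.2, 0.0]
force: [1.0, -0.2, -0.1]
grip_width: 0.0004
```

```bash
python3 -m pendant '[{"rx":0,"ry":0,"rz":0,"tx":2,"ty":0,"tz":0,"jaw":0},{"rx":0,"ry":0,"rz":0,"tx":2,"ty":0,"tz":0,"jaw":0},{"rx":0,"ry":0,"rz":0,"tx":2,"ty":0,"tz":0,"jaw":0}]'
python3 -m pendant '[{"rx":0,"ry":0,"rz":0,"tx":2,"ty":0,"tz":0,"jaw":0},{"rx":0,"ry":0,"rz":0,"tx":2,"ty":0,"tz":0,"jaw":0},{"rx":0,"ry":0,"rz":0,"tx":2,"ty":0,"tz":0,"jaw":0}]'
python3 -m pendant '[{"rx":0,"ry":0,"rz":0,"tx":2,"ty":0,"tz":0,"jaw":0},{"rx":0,"ry":0,"rz":0,"tx":2,"ty":0,"tz":0,"jaw":0},{"rx":0,"ry":0,"rz":0,"tx":2,"ty":0,"tz":0,"jaw":0}]'
python3 - <<'E'
from h import *
for n in ["wrist","top"]:
    c=cam(n); im=c["img"][:,:,::-1]
    if n=="top": im=cv2.resize(im[160:230,250:370],None,fx=6,fy=6,interpolation=cv2.INTER_CUBIC)
    cv2.imwrite(f"pics/{n}4.png",im)
E
```

```text
time_s: 3.37
tool_pos: [0.5773, -0.0374, 0.1125]
tool_rot: [180.0, -0.0, 0.0]
force: [-0.3, 1.1, -0.4]
grip_width: 0.0002
time_s: 3.62
tool_pos: [0.5831, -0.0375, 0.1123]
tool_rot: [180.0, 0.0, 0.0]
force: [0.3, -0.6, 0.1]
grip_width: 0.0005
time_s: 3.87
tool_pos: [0.5891, -0.0375, 0.1123]
tool_rot: [180.0, 0.0, 0.0]
force: [0.2, -0.2, -0.9]
grip_width: 0.0006
```

View pics/wrist4.png

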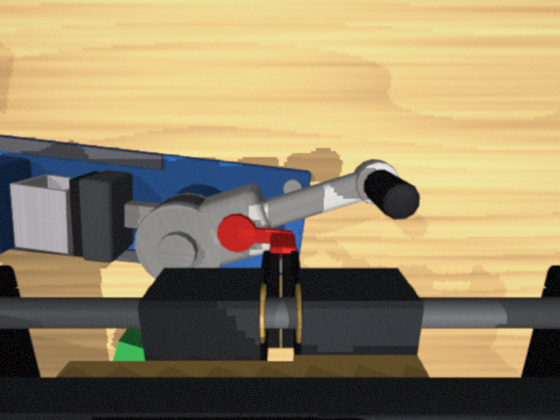

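View pics/top4.png

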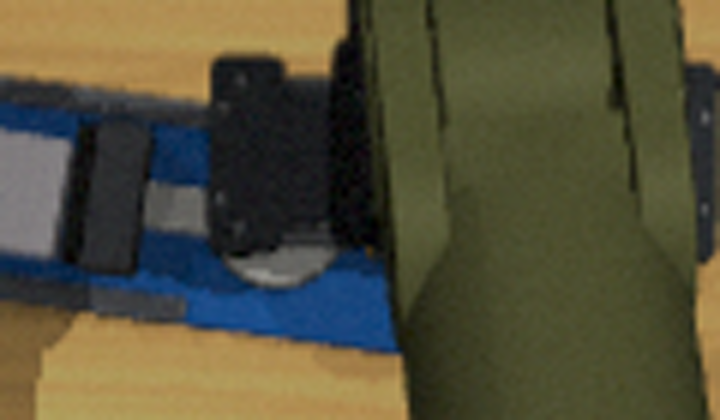

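```bash
for i in 1; do python3 -m pendant '[{"rx":0,"ry":0,"rz":0,"tx":2,"ty":0,"tz":0,"jaw":0},{"rx":0,"ry":0,"rz":0,"tx":2,"ty":0,"tz":0,"jaw":0}]'; python3 -m pendant '[{"rx":0,"ry":0,"rz":0,"tx":2,"ty":0,"tz":0,"jaw":0},{"rx":0,"ry":0,"rz":0,"tx":2,"ty":0,"tz":0,"jaw":0}]';python3 -m pendant '[{"rx":0,"ry":0,"rz":0,"tx":2,"ty":0,"tz":0,"jaw":0},{"rx":0,"ry":0,"rz":0,"tx":2,"ty":0,"tz":0,"jaw":0}]'; done
python3 - <<'E'
from h import *
for n in ["wrist","scene"]:
    c=cam(n); im=c["img"][:,:,::-1]
    if n=="scene": im=cv2.resize(im[180:290,210:350],None,fx=5,fy=5,interpolation=cv2.INTER_CUBIC)
    cv2.imwrite(f"pics/{n}5.png",im)
E
```

```text
time_s: 4.13
tool_pos: [0.593, -0.0375, 0.1123]
tool_rot: [180.0, 0.0, 0.0]
force: [-0.2, 1.1, 0.2]
grip_width: 0.0005
time_s: 4.3
tool_pos: [0.5972, -0.0375, 0.1124]
tool_rot: [180.0, -0.0, 0.0]
force: [-0.2, -0.4, 0.3]
grip_width: 0.0003
time_s: 4.47
tool_pos: [0.6012, -0.0374, 0.1123]
tool_rot: [180.0, -0.0, 0.0]
force: [-0.9, -0.7, -0.2]
grip_width: 0.0004
```

View pics/wrist5.png

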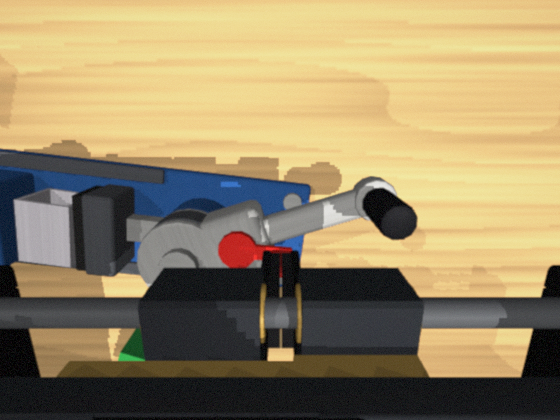

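View pics/scene5.png

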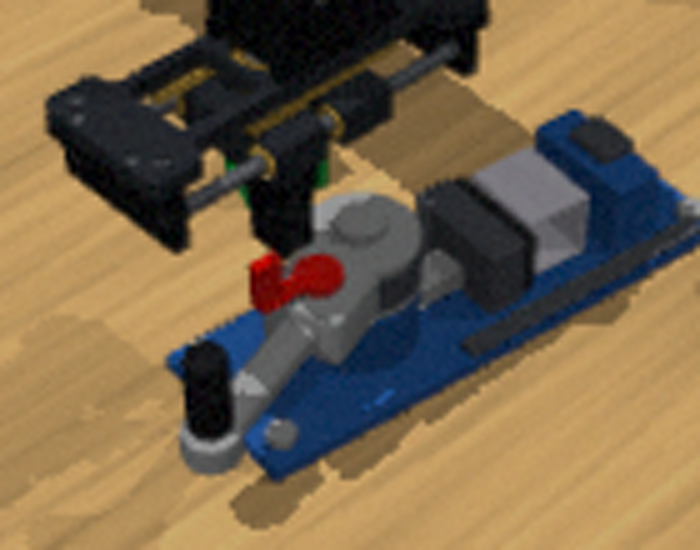

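```bash
for i in 1; do python3 -m pendant '[{"rx":0,"ry":0,"rz":0,"tx":2,"ty":0,"tz":0,"jaw":0},{"rx":0,"ry":0,"rz":0,"tx":2,"ty":0,"tz":0,"jaw":0}]'; python3 -m pendant '[{"rx":0,"ry":0,"rz":0,"tx":2,"ty":0,"tz":0,"jaw":0},{"rx":0,"ry":0,"rz":0,"tx":2,"ty":0,"tz":0,"jaw":0}]'; done
python3 - <<'E'
from h import *
for n in ["wrist","scene"]:
    c=cam(n); im=c["img"][:,:,::-1]
    if n=="scene": im=cv2.resize(im[180:290,210:350],None,fx=5,fy=5,interpolation=cv2.INTER_CUBIC)
    cv2.imwrite(f"pics/{n}6.png",im)
    if n=="scene":
        W=cloud(c); hsv=cv2.cvtColor(c["img"],cv2.COLOR_RGB2HSV)
        m=((hsv[...,0]<6)|(hsv[...,0]>174))&(hsv[...,1]>150)
        m&=(W[...,2]>.1)&(W[...,2]<.13)&(W[...,0]>.5); print(m.sum(),np.median(W[m],0),W[m].min(0),W[m].max(0))
        m=(hsv[...,2]<60)&(W[...,2]>.095)&(W[...,2]<.15)&(abs(W[...,0]-.6)<.08)&(W[...,1]>-.08)&(W[...,1]<.02)
        print(m.sum(),W[m].min(0),W[m].max(0),np.median(W[m],0))
E
```

```text
time_s: 4.73
tool_pos: [0.605, -0.0375, 0.1123]
tool_rot: [180.0, 0.0, 0.0]
force: [1.1, 0.2, 0.1]
grip_width: 0.0008
time_s: 4.9
tool_pos: [0.6092, -0.0375, 0.1123]
tool_rot: [180.0, -0.0, 0.0]
force: [0.1, -0.1, 0.2]
grip_width: 0.0006
40 [ 0.59292864 -0.04093927  0.11075956] [ 0.58842274 -0.04725847  0.10058607] [ 0.59564387 -0.03187896  0.11898135]
51 [ 0.60029223 -0.04738098  0.13552779] [ 0.62208651 -0.02915464  0.14990392] [ 0.61878467 -0.04473053  0.14309039]
```

View pics/wrist6.png

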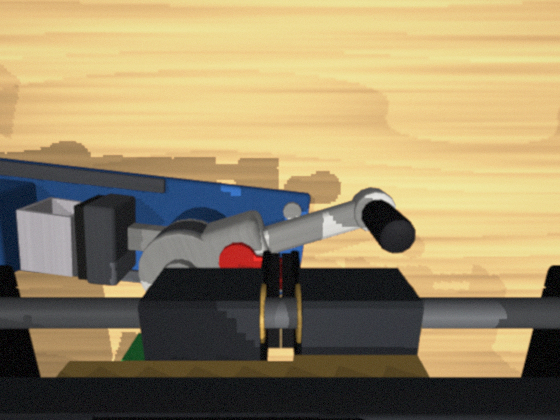

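View pics/scene6.png

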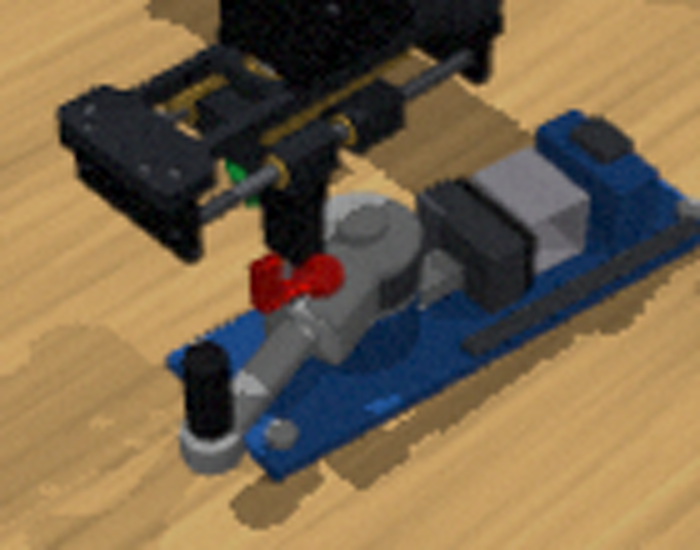

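Run:
```python
from h import *
for n in ["scene","wrist"]:
    c=cam(n); 
    p=env.get_obs()["tool_pos"]; print(p)
    for z in (.098,.112,.125,.135):
        u,v=proj(c,[p[0],p[1],z]); print(n,z,u,v,((u-210)*5,(v-180)*5))
    W=cloud(c)
    if n=="scene":
        for v in range(222,240): print(v,[ (W[v,u]*1000).round().tolist() for u in (266,269,272)],c["img"][v,268])
```

```text
[ 0.60907823 -0.03743335  0.11226144]
scene 0.098 268.5707859048011 241.18684613565313 (np.float64(292.8539295240054), np.float64(305.93423067826564))
scene 0.112 268.40150089533046 236.84510940334584 (np.float64(292.0075044766523), np.float64(284.22554701672925))
scene 0.125 268.2413152568306 232.7367487585528 (np.float64(291.206576284153), np.float64(263.68374379276406))
scene 0.135 268.11608317697005 229.52485939579262 (np.float64(290.58041588485025), np.float64(247.6242969789631))
222 [[617.0, -49.0, 170.0], [620.0, -43.0, 168.0], [619.0, -34.0, 162.0]] [ 9  9 11]
223 [[615.0, -48.0, 165.0], [620.0, -43.0, 165.0], [619.0, -34.0, 159.0]] [4 4 2]
224 [[613.0, -46.0, 160.0], [621.0, -45.0, 164.0], [618.0, -33.0, 155.0]] [ 6  8 10]
225 [[612.0, -45.0, 156.0], [621.0, -44.0, 161.0], [618.0, -33.0, 153.0]] [17  6 12]
226 [[613.0, -46.0, 154.0], [620.0, -43.0, 156.0], [620.0, -35.0, 151.0]] [0 0 0]
227 [[613.0, -47.0, 151.0], [620.0, -44.0, 155.0], [619.0, -34.0, 147.0]] [5 9 7]
228 [[611.0, -45.0, 146.0], [622.0, -45.0, 153.0], [619.0, -34.0, 144.0]] [12 11 13]
229 [[612.0, -46.0, 144.
[... 691 characters left out ...]
0, 91.0], [599.0, -17.0, 91.0]] [143  12  14]
238 [[596.0, -34.0, 97.0], [597.0, -25.0, 91.0], [600.0, -19.0, 90.0]] [188  15   4]
239 [[596.0, -34.0, 93.0], [594.0, -23.0, 85.0], [601.0, -19.0, 87.0]] [93 19 18]
[ 0.60895681 -0.03740382  0.11227028]
wrist 0.098 280.18008124189527 243.05390573193867 (np.float64(350.90040620947633), np.float64(315.2695286596934))
wrist 0.112 280.182296940138 251.95146434925022 (np.float64(350.91148470068987), np.float64(359.7573217462511))
wrist 0.125 280.1846363043216 261.34562712371127 (np.float64(350.923181521608), np.float64(406.72813561855634))
wrist 0.135 280.1866571014199 269.4605230465702 (np.float64(350.9332855070994), np.float64(447.30261523285094))
```

Run:
```python
from h import *
print(env.tip_reach,[k for k in dir(env) if k[0]!='_'])
c=cam("wrist"); p=env.get_obs()["tool_pos"]
for z in (.098,.112,.125,.135): print(z,proj(c,[.62,p[1],z]))
print(c["world_to_cam"].tolist())
W=cloud(c)
for v in range(236,264,2): print(v,(W[v,271]*1000).round(),(W[v,290]*1000).round(),c["img"][v,271])
c=cam("top");W=cloud(c)
u,v=proj(c,[.62,.02,.18]);print(u,v)
```

```text
0.014 ['PlanningError', 'get_obs', 'read_camera', 'sign_off', 'tip_reach']
0.098 (np.float64(280.20565882246115), np.float64(226.2564778642661))
0.112 (np.float64(280.21079286030607), np.float64(234.16487404726075))
0.125 (np.float64(280.21622492371904), np.float64(242.53234442015156))
0.135 (np.float64(280.22092678497665), np.float64(249.77502216142403))
[[-0.00031677727483427103, -0.9999997379725202, 0.0006509278388555078, -0.037391834877550975], [0.9566368421093338, -0.0004926450691788593, -0.2912828687374527, -0.5725647364414107], [0.29128311308972654, 0.0005304297588392538, 0.956636747502954, -0.485393970019767], [0.0, 0.0, 0.0, 1.0]]
236 [604. -31.  74.] [604. -44.  74.] [148 151 146]
238 [603. -31.  73.] [603. -44.  74.] [146 145 145]
240 [601. -31.  73.] [601. -44.  74.] [147 147 144]
242 [600. -31.  73.] [600. -44.  74.] [144 142 141]
244 [598. -31.  72.] [598. -44.  73.] [137 137 134]
246 [597. -31.  73.] [596. -44.  71.] [146 145 145]
248 [595. -31.  73.] [594. -44.  71.] [134 132 129]
250 [593. -31.  73.] [567. -46.  12.] [134 133 131]
252 [592. -31.  73.] [566. -46.  13.] [88 87 85]
254 [618. -33. 137.] [618. -42. 137.] [17 17 17]
256 [619. -33. 140.] [618. -42. 139.] [18 16 16]
258 [619. -33. 142.] [618. -42. 141.] [ 9 10 16]
260 [618. -33. 144.] [619. -42. 145.] [15 16 22]
262 [618. -33. 146.] [619. -42. 147.] [ 0 11 11]
300.99610455046457 175.07011582139023
```

Run:
```python
from h import *
c=cam("scene"); W=cloud(c); im=c["img"].astype(int)
m=(im.max(-1)<60)&(abs(W[...,0]-.609)<.12)&(abs(W[...,1]+.037)<.16)&(W[...,2]>.125)
for y in np.arange(-.16,.12,.01):
    k=m&(abs(W[...,1]-y)<.005)
    if k.sum()>2: print(round(y,3),k.sum(),np.percentile(W[k],[2,50,98],axis=0).round(3).tolist())
c=cam("wrist"); W=cloud(c)
for v in (280,300,315,340,355,370,390): print(v,[(W[v,u]*1000).round().tolist() for u in (30,100,200,272,350,480)])
print(c["T"].round(3).tolist())
```

```text
-0.13 213 [[0.578, -0.132, 0.23], [0.617, -0.13, 0.244], [0.647, -0.125, 0.25]]
-0.12 256 [[0.576, -0.125, 0.208], [0.619, -0.123, 0.239], [0.647, -0.116, 0.25]]
-0.11 124 [[0.576, -0.115, 0.232], [0.614, -0.11, 0.248], [0.647, -0.105, 0.25]]
-0.1 59 [[0.586, -0.105, 0.221], [0.628, -0.102, 0.248], [0.642, -0.095, 0.25]]
-0.09 816 [[0.492, -0.093, 0.242], [0.549, -0.087, 0.526], [0.634, -0.085, 0.556]]
-0.08 1690 [[0.553, -0.085, 0.245], [0.61, -0.082, 0.511], [0.648, -0.075, 0.553]]
-0.07 1399 [[0.591, -0.075, 0.215], [0.622, -0.071, 0.399], [0.657, -0.065, 0.519]]
-0.06 826 [[0.59, -0.065, 0.221], [0.636, -0.06, 0.383], [0.656, -0.055, 0.518]]
-0.05 1003 [[0.589, -0.055, 0.15], [0.64, -0.05, 0.315], [0.651, -0.045, 0.546]]
-0.04 632 [[0.588, -0.045, 0.145], [0.645, -0.04, 0.398], [0.65, -0.035, 0.549]]
-0.03 574 [[0.587, -0.035, 0.151], [0.644, -0.03, 0.391], [0.649, -0.025, 0.548]]
-0.02 420 [[0.579, -0.025, 0.219], [0.641, -0.02, 0.423], [0.648, -0.015, 0.555]]
-0.01 456 [[0.585, -0.015, 0.22], [0.636, -0.01, 0.481], [0.648, -0.005, 0.553]]
0.0 231 [[0.627, -0.005, 0.228], [0.644
[... 892 characters left out ...]
0.0], [639.0, -88.0, 222.0]]
340 [[620.0, 41.0, 207.0], [463.0, 147.0, 1.0], [637.0, -19.0, 230.0], [603.0, -34.0, 185.0], [637.0, -54.0, 229.0], [462.0, -243.0, 0.0]]
355 [[615.0, 41.0, 208.0], [443.0, 151.0, -1.0], [633.0, -18.0, 229.0], [444.0, -29.0, -0.0], [633.0, -54.0, 230.0], [444.0, -246.0, 1.0]]
370 [[610.0, 42.0, 209.0], [632.0, 4.0, 234.0], [633.0, -19.0, 235.0], [633.0, -36.0, 234.0], [633.0, -53.0, 234.0], [425.0, -249.0, 0.0]]
390 [[635.0, 13.0, 242.0], [635.0, -1.0, 242.0], [635.0, -21.0, 242.0], [634.0, -36.0, 241.0], [635.0, -51.0, 243.0], [635.0, -78.0, 242.0]]
[[-0.0, 0.957, 0.291, 0.689], [-1.0, -0.001, 0.001, -0.037], [0.001, -0.291, 0.957, 0.298], [0.0, 0.0, 0.0, 1.0]]
```

```bash
python3 -m pendant '[{"rx":0,"ry":0,"rz":0,"tx":-25,"ty":0,"tz":0,"jaw":0},{"rx":0,"ry":0,"rz":0,"tx":-25,"ty":0,"tz":0,"jaw":0},{"rx":0,"ry":0,"rz":0,"tx":0,"ty":0,"tz":0,"jaw":0},{"rx":0,"ry":0,"rz":0,"tx":0,"ty":0,"tz":15,"jaw":0},{"rx":0,"ry":0,"rz":0,"tx":0,"ty":0,"tz":10,"jaw":0},{"rx":0,"ry":0,"rz":0,"tx":0,"ty":0,"tz":10,"jaw":0},{"rx":0,"ry":0,"rz":0,"tx":0,"ty":0,"tz":0,"jaw":0}]'
python3 - <<'E'
from h import *
for n in ["wrist","scene"]:
    c=cam(n); im=c["img"][:,:,::-1]
    if n=="scene": im=cv2.resize(im[180:290,210:350],None,fx=5,fy=5,interpolation=cv2.INTER_CUBIC)
    cv2.imwrite(f"pics/{n}7.png",im)
    if n=="scene":
        W=cloud(c)
        for u in (255,258,261,264,267): print(u,[(W[v,u]*1000).round().tolist() for v in range(226,236,2)])
E
```

```text
time_s: 5.88
tool_pos: [0.5574, -0.0374, 0.0748]
tool_rot: [-180.0, 0.2, 0.0]
force: [0.3, 0.5, 0.2]
grip_width: 0.0002
255 [[568.0, -42.0, 122.0], [569.0, -44.0, 117.0], [569.0, -44.0, 111.0], [568.0, -44.0, 104.0], [487.0, 19.0, 0.0]]
258 [[570.0, -35.0, 118.0], [569.0, -34.0, 111.0], [568.0, -34.0, 104.0], [487.0, 30.0, 1.0], [492.0, 25.0, 1.0]]
261 [[475.0, 51.0, 2.0], [480.0, 47.0, 0.0], [485.0, 43.0, -1.0], [588.0, -41.0, 115.0], [594.0, -46.0, 116.0]]
264 [[478.0, 60.0, -1.0], [486.0, 52.0, 1.0], [587.0, -31.0, 115.0], [591.0, -35.0, 114.0], [594.0, -38.0, 111.0]]
267 [[484.0, 65.0, -1.0], [489.0, 61.0, -2.0], [497.0, 54.0, 0.0], [503.0, 49.0, -0.0], [578.0, -15.0, 85.0]]
```

View pics/wrist7.png

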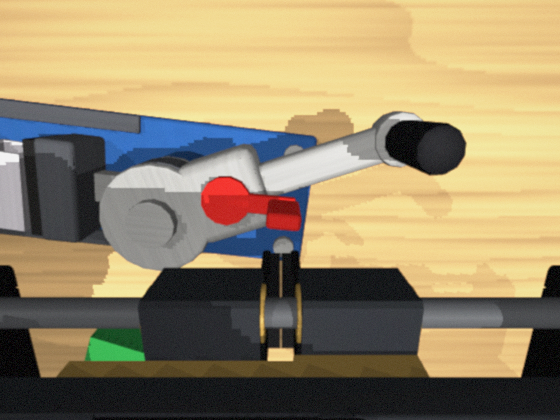

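View pics/scene7.png

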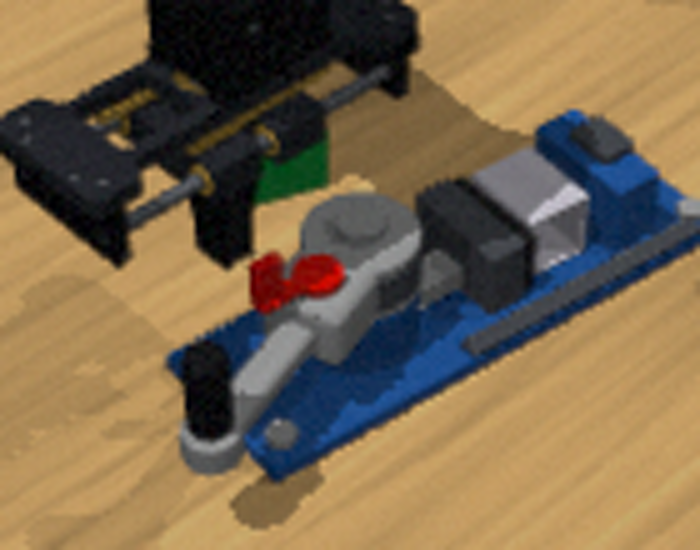

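```bash
python3 -m pendant '[{"rx":0,"ry":0,"rz":0,"tx":6,"ty":0,"tz":1,"jaw":0},{"rx":0,"ry":0,"rz":0,"tx":6,"ty":0,"tz":1,"jaw":0},{"rx":0,"ry":0,"rz":0,"tx":2,"ty":0,"tz":0,"jaw":0}]'
python3 -m pendant '[{"rx":0,"ry":0,"rz":0,"tx":2,"ty":0,"tz":0,"jaw":0},{"rx":0,"ry":0,"rz":0,"tx":2,"ty":0,"tz":0,"jaw":0}]'
python3 -m pendant '[{"rx":0,"ry":0,"rz":0,"tx":2,"ty":0,"tz":0,"jaw":0},{"rx":0,"ry":0,"rz":0,"tx":2,"ty":0,"tz":0,"jaw":0}]'
python3 -m pendant '[{"rx":0,"ry":0,"rz":0,"tx":2,"ty":0,"tz":0,"jaw":0},{"rx":0,"ry":0,"rz":0,"tx":2,"ty":0,"tz":0,"jaw":0}]'
python3 - <<'E'
from h import *
for n in ["wrist"]:
    c=cam(n); im=c["img"][:,:,::-1]
    cv2.imwrite(f"pics/{n}8.png",im)
E
```

```text
time_s: 6.23
tool_pos: [0.5743, -0.0375, 0.0757]
tool_rot: [-180.0, -0.1, 0.0]
force: [-0.9, 0.4, 0.2]
grip_width: 0.0008
time_s: 6.4
tool_pos: [0.5767, -0.0374, 0.0754]
tool_rot: [180.0, 0.1, 0.0]
force: [-2.7, -0.8, 2.1]
grip_width: 0.0004
time_s: 6.57
tool_pos: [0.5804, -0.0374, 0.0753]
tool_rot: [180.0, 0.1, 0.0]
force: [-4.1, 0.4, 2.9]
grip_width: 0.0003
time_s: 6.73
tool_pos: [0.5844, -0.0371, 0.0753]
tool_rot: [-180.0, 0.1, 0.0]
force: [-4.3, 1.6, 3.9]
grip_width: 0.0004
```

View pics/wrist8.png

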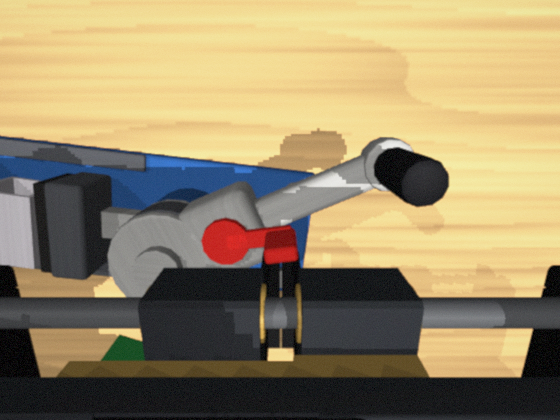

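```bash
python3 -m pendant '[{"rx":0,"ry":0,"rz":0,"tx":2,"ty":0,"tz":0,"jaw":0},{"rx":0,"ry":0,"rz":0,"tx":2,"ty":0,"tz":0,"jaw":0}]'
python3 -m pendant '[{"rx":0,"ry":0,"rz":0,"tx":2,"ty":0,"tz":0,"jaw":0},{"rx":0,"ry":0,"rz":0,"tx":2,"ty":0,"tz":0,"jaw":0}]'
python3 -m pendant '[{"rx":0,"ry":0,"rz":0,"tx":2,"ty":0,"tz":0,"jaw":0}]'
python3 -m pendant '[{"rx":0,"ry":0,"rz":0,"tx":2,"ty":0,"tz":0,"jaw":0}]'
python3 - <<'E'
from h import *
for n in ["wrist"]:
    c=cam(n); im=c["img"][:,:,::-1]
    cv2.imwrite(f"pics/{n}9.png",im)
E
```

```text
time_s: 6.95
tool_pos: [0.5886, -0.0365, 0.0752]
tool_rot: [-179.9, 0.1, 0.1]
force: [-4.9, 3.7, 2.5]
grip_width: 0.0007
time_s: 7.12
tool_pos: [0.5936, -0.0371, 0.0752]
tool_rot: [-180.0, -0.1, 0.1]
force: [-0.6, 0.6, 0.5]
grip_width: 0.0007
time_s: 7.2
tool_pos: [0.5945, -0.0373, 0.075]
tool_rot: [-180.0, 0.1, 0.0]
force: [-6.4, 0.9, 2.5]
grip_width: 0.0004
time_s: 7.28
tool_pos: [0.5957, -0.0374, 0.0749]
tool_rot: [180.0, 0.2, 0.0]
force: [-6.0, 1.9, 2.7]
grip_width: 0.0004
```

View pics/wrist9.png

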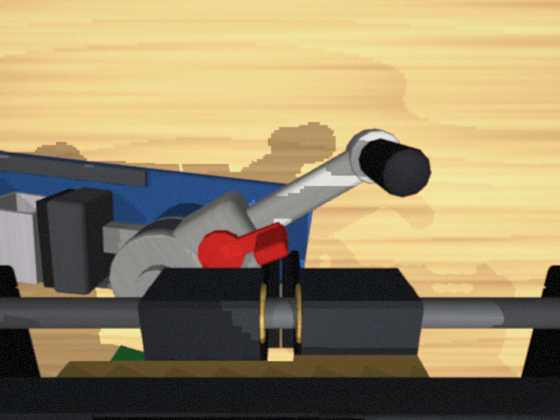

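```bash
python3 -m pendant '[{"rx":0,"ry":0,"rz":-5,"tx":1,"ty":-2,"tz":0,"jaw":0},{"rx":0,"ry":0,"rz":-5,"tx":1,"ty":-2,"tz":0,"jaw":0}]'
python3 -m pendant '[{"rx":0,"ry":0,"rz":-5,"tx":2.5,"ty":0,"tz":0,"jaw":0},{"rx":0,"ry":0,"rz":-5,"tx":2.5,"ty":1,"tz":0,"jaw":0}]'
python3 - <<'E'
from h import *
for n in ["wrist"]:
    c=cam(n); im=c["img"][:,:,::-1]
    cv2.imwrite(f"pics/{n}10.png",im)
E
```

```text
time_s: 7.5
tool_pos: [0.5984, -0.0381, 0.075]
tool_rot: [179.7, 0.1, 10.1]
force: [-3.6, -7.8, 0.7]
grip_width: 0.0002
time_s: 7.67
tool_pos: [0.6032, -0.0384, 0.075]
tool_rot: [179.7, 0.2, 20.1]
force: [-4.4, -4.8, 2.5]
grip_width: 0.0008
```

View pics/wrist10.png

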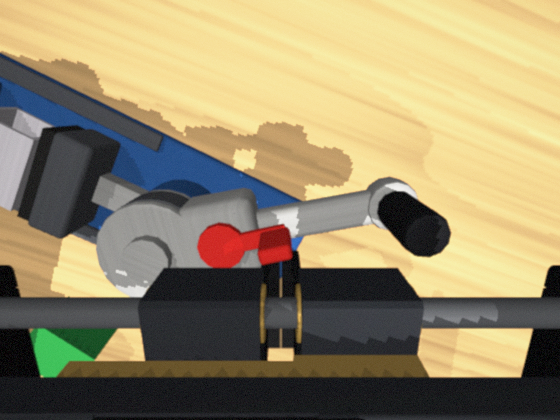

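```bash
python3 -m pendant '[{"rx":0,"ry":0,"rz":-5,"tx":2.6,"ty":0.5,"tz":0,"jaw":0},{"rx":0,"ry":0,"rz":-5,"tx":2.6,"ty":0.5,"tz":0,"jaw":0}]'
python3 -m pendant '[{"rx":0,"ry":0,"rz":-5,"tx":2.6,"ty":0.5,"tz":0,"jaw":0},{"rx":0,"ry":0,"rz":-5,"tx":2.6,"ty":0.5,"tz":0,"jaw":0}]'
python3 - <<'E'
from h import *
for n in ["wrist"]:
    c=cam(n); im=c["img"][:,:,::-1]
    cv2.imwrite(f"pics/{n}11.png",im)
E
```

```text
time_s: 7.88
tool_pos: [0.6084, -0.0379, 0.075]
tool_rot: [179.7, 0.3, 30.1]
force: [-4.4, -6.8, 1.4]
grip_width: 0.0007
time_s: 8.05
tool_pos: [0.6137, -0.0365, 0.075]
tool_rot: [179.7, 0.3, 40.0]
force: [-4.1, -6.9, 1.4]
grip_width: 0.0003
```

View pics/wrist11.png

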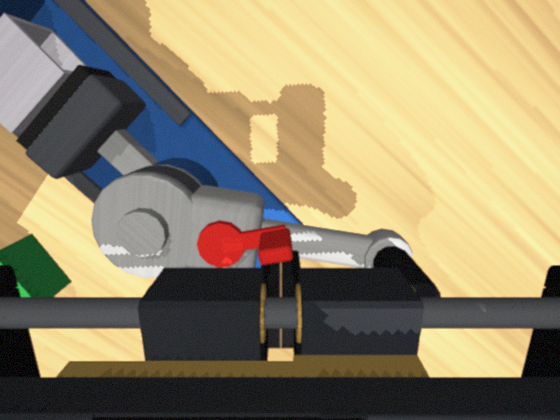

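```bash
python3 -m pendant '[{"rx":0,"ry":0,"rz":-5,"tx":2.6,"ty":0.5,"tz":0,"jaw":0},{"rx":0,"ry":0,"rz":-4,"tx":2,"ty":0.5,"tz":0,"jaw":0}]'
python3 -m pendant '[{"rx":0,"ry":0,"rz":-2,"tx":1,"ty":0.5,"tz":0,"jaw":0}]'
python3 -m pendant '[{"rx":0,"ry":0,"rz":-2,"tx":1,"ty":0.5,"tz":0,"jaw":0}]'
python3 - <<'E'
from h import *
for n in ["wrist","scene"]:
    c=cam(n); im=c["img"][:,:,::-1]
    if n=="scene": im=cv2.resize(im[180:290,210:350],None,fx=5,fy=5,interpolation=cv2.INTER_CUBIC)
    cv2.imwrite(f"pics/{n}12.png",im)
E
```

```text
time_s: 8.27
tool_pos: [0.6179, -0.0348, 0.075]
tool_rot: [179.8, 0.4, 49.0]
force: [-5.7, -10.8, 2.6]
grip_width: 0.0005
time_s: 8.35
tool_pos: [0.6183, -0.035, 0.075]
tool_rot: [179.8, 0.5, 50.9]
force: [-5.8, -9.7, 4.1]
grip_width: 0.001
time_s: 8.43
tool_pos: [0.6188, -0.0349, 0.075]
tool_rot: [179.9, 0.6, 52.9]
force: [-7.4, -10.8, 5.4]
grip_width: 0.0006
```

View pics/wrist12.png

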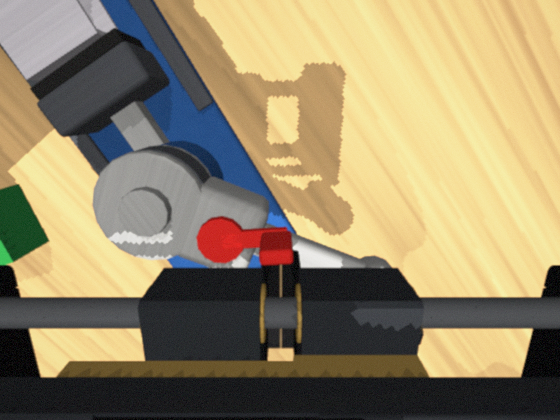

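View pics/scene12.png

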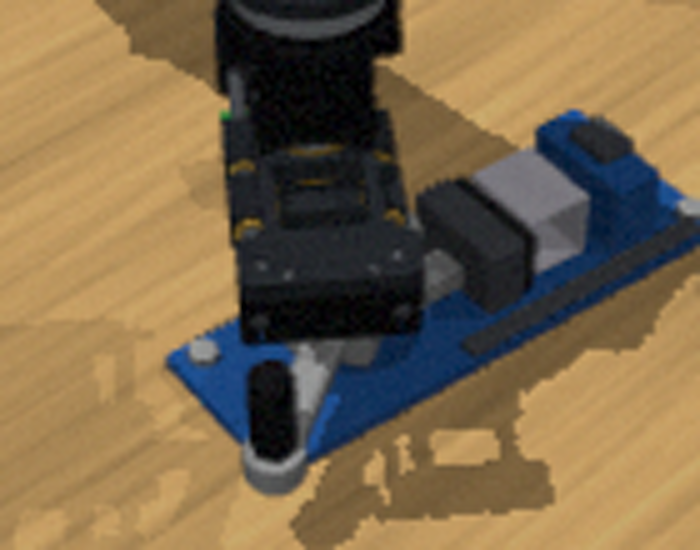

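```bash
python3 -m pendant '[{"rx":0,"ry":0,"rz":0,"tx":-6,"ty":0,"tz":0,"jaw":0},{"rx":0,"ry":0,"rz":0,"tx":-14,"ty":0,"tz":0,"jaw":0},{"rx":0,"ry":0,"rz":0,"tx":-20,"ty":0,"tz":0,"jaw":0},{"rx":0,"ry":0,"rz":0,"tx":-10,"ty":0,"tz":0,"jaw":0},{"rx":0,"ry":0,"rz":0,"tx":0,"ty":0,"tz":0,"jaw":0}]'
python3 - <<'E'
from h import *
for n in ["wrist","scene"]:
    c=cam(n); im=c["img"][:,:,::-1]
    W=cloud(c); hsv=cv2.cvtColor(c["img"],cv2.COLOR_RGB2HSV)
    m=((hsv[...,0]<6)|(hsv[...,0]>174))&(hsv[...,1]>150)&(hsv[...,2]>60)
    m&=(W[...,0]>.5)&(W[...,0]<.7)&(abs(W[...,1])<.1)
    for lo,hi in ((.08,.1),(.112,.122)):
        k=m&(W[...,2]>lo)&(W[...,2]<hi); print(n,lo,k.sum(),np.median(W[k],0).round(4),W[k].mean(0).round(4))
    k=(W[...,2]>.117)&(W[...,2]<.127)&(W[...,0]>.6)&(W[...,0]<.72)&(W[...,1]<-.05)&(W[...,1]>-.15)
    if k.sum(): print("grip",k.sum(),W[k].mean(0).round(4))
    if n=="scene": im=cv2.resize(im[180:290,210:350],None,fx=5,fy=5,interpolation=cv2.INTER_CUBIC)
    cv2.imwrite(f"pics/{n}13.png",im)
E
```

```text
time_s: 8.95
tool_pos: [0.5898, -0.0706, 0.0753]
tool_rot: [179.9, 0.1, 52.8]
force: [-0.4, 0.3, -0.4]
grip_width: 0.0009
wrist 0.08 2498 [ 0.604  -0.0071  0.091 ] [ 0.6048 -0.0068  0.0911]
wrist 0.112 646 [ 0.6264 -0.0213  0.1157] [ 0.6263 -0.0213  0.1157]
grip 1845 [ 0.649  -0.0869  0.1213]
scene 0.08 66 [ 0.6027 -0.0121  0.0913] [ 0.607  -0.0109  0.0914]
scene 0.112 20 [ 0.6276 -0.0226  0.1158] [ 0.6273 -0.022   0.1154]
grip 69 [ 0.6531 -0.0904  0.1207]
```

View pics/wrist13.png

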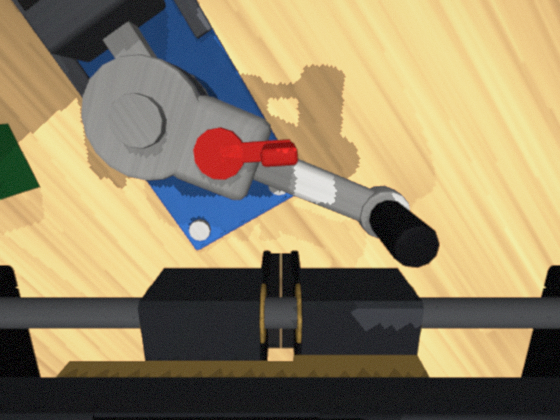

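View pics/scene13.png

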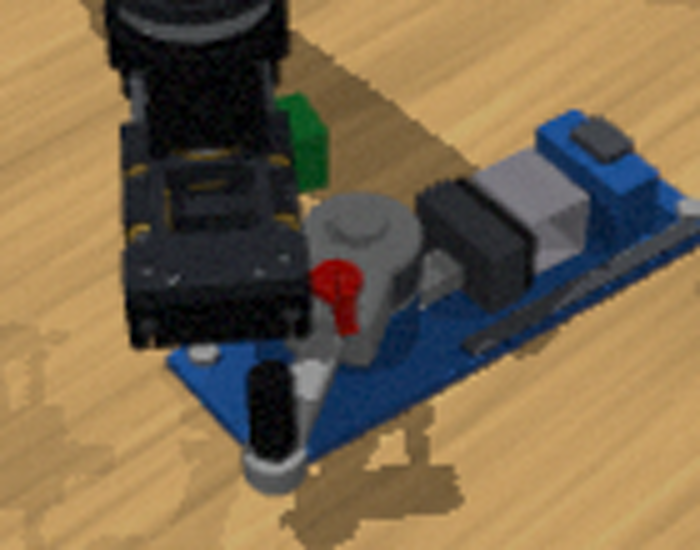

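```bash
cat > meas.py <<'E'
from h import *
def circ(P):
    # min enclosing circle of xy points in m
    (c,r)=cv2.minEnclosingCircle((P[:,:2]*1000).astype(np.float32)); return np.array(c)/1000,r
def meas(c=None):
    c=c or cam("wrist"); W=cloud(c); im=c["img"].astype(int); X,Y,Z=np.moveaxis(W,-1,0)
    hsv=cv2.cvtColor(c["img"],cv2.COLOR_RGB2HSV)
    red=((hsv[...,0]<6)|(hsv[...,0]>174))&(hsv[...,1]>150)&(hsv[...,2]>60)&(X>.5)&(X<.7)&(abs(Y)<.15)
    r={}
    k=red&(Z>.112)&(Z<.12); r["tab"]=W[k].mean(0)
    k=red&(Z>.086)&(Z<.096); r["disc"]=circ(W[k])
    k=(Z>.1185)&(Z<.126)&(X>.45)&(X<.72)&(Y<-.03)&(Y>-.2)&(im.max(-1)<70); 
    if k.sum()>30: r["grip"]=(np.median(W[k],0),circ(W[k]),k.sum())
    k=~red&(Z>.0885)&(Z<.096)&(X>.53)&(X<.63)&(Y>-.0)&(Y<.06)
    if k.sum()>30: r["nut"]=(np.median(W[k],0),circ(W[k]),k.sum())
    k=~red&(Z>.080)&(Z<.0875)&(X>.53)&(X<.63)&(Y>-.0)&(Y<.07)
    return r
if __name__=="__main__":
    for k,v in meas().items(): print(k,v)
E
python3 meas.py
```

```text
tab [ 0.62627695 -0.02120187  0.11559399]
disc (array([ 0.61177869, -0.01014807]), 24.092670440673828)
grip (array([ 0.6493838 , -0.0859793 ,  0.12167672]), (array([ 0.62501111, -0.07389578]), 39.94679641723633), np.int64(1829))
nut (array([0.58060175, 0.03073046, 0.09191991]), (array([0.59121533, 0.02061541]), 27.96826171875), np.int64(2356))
```

```bash
python3 -m pendant '[{"rx":0,"ry":0,"rz":0,"tx":0,"ty":0,"tz":-25,"jaw":0},{"rx":0,"ry":0,"rz":0,"tx":0,"ty":0,"tz":-20,"jaw":0},{"rx":0,"ry":0,"rz":-6.8,"tx":0,"ty":0,"tz":0,"jaw":36},{"rx":0,"ry":0,"rz":-6.8,"tx":0,"ty":0,"tz":0,"jaw":36},{"rx":0,"ry":0,"rz":-6.8,"tx":0,"ty":0,"tz":0,"jaw":36},{"rx":0,"ry":0,"rz":-6.8,"tx":0,"ty":0,"tz":0,"jaw":36},{"rx":0,"ry":0,"rz":-6.8,"tx":0,"ty":0,"tz":0,"jaw":36},{"rx":0,"ry":0,"rz":-6.8,"tx":0,"ty":0,"tz":0,"jaw":36},{"rx":0,"ry":0,"rz":-6.8,"tx":0,"ty":0,"tz":0,"jaw":36},{"rx":0,"ry":0,"rz":-6.8,"tx":0,"ty":0,"tz":0,"jaw":36},{"rx":0,"ry":0,"rz":-6.8,"tx":0,"ty":0,"tz":0,"jaw":36},{"rx":0,"ry":0,"rz":-6.8,"tx":0,"ty":0,"tz":0,"jaw":36},{"rx":0,"ry":0,"rz":0,"tx":-24,"ty":22,"tz":0,"jaw":36},{"rx":0,"ry":0,"rz":0,"tx":-23,"ty":22,"tz":0,"jaw":36},{"rx":0,"ry":0,"rz":0,"tx":0,"ty":0,"tz":0,"jaw":36},{"rx":0,"ry":0,"rz":0,"tx":0,"ty":0,"tz":0,"jaw":36}]'
python3 - <<'E'
from h import *
c=cam("wrist"); im=c["img"][:,:,::-1]; cv2.imwrite(f"pics/wrist14.png",im)
from meas import meas
for k,v in meas(c).items(): print(k,v)
E
```

```text
time_s: 10.43
tool_pos: [0.6534, -0.0834, 0.1195]
tool_rot: [179.9, -0.1, 121.0]
force: [-0.7, 0.7, -0.4]
grip_width: 0.0357
tab [ 0.62562487 -0.02149138  0.11569878]
disc (array([ 0.60998511, -0.01201672]), 23.59646224975586)
grip (array([ 0.65006064, -0.08797465,  0.12168525]), (array([ 0.65037469, -0.08864852]), 10.239720344543457), np.int64(852))
nut (array([0.58293051, 0.02668903, 0.09194784]), (array([0.59037103, 0.01331292]), 25.455881118774414), np.int64(1192))
```

View pics/wrist14.png

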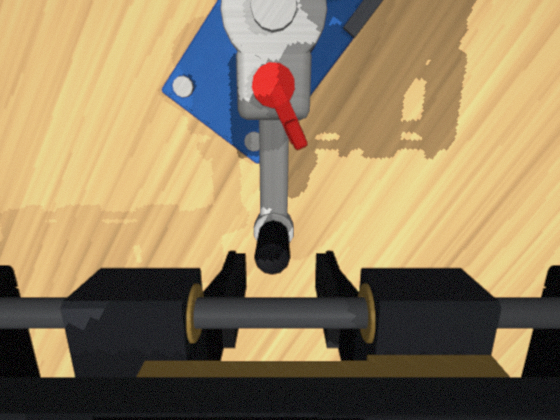

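```bash
python3 -m pendant '[{"rx":0,"ry":0,"rz":0,"tx":-3,"ty":-5,"tz":0,"jaw":36},{"rx":0,"ry":0,"rz":0,"tx":0,"ty":0,"tz":0,"jaw":36},{"rx":0,"ry":0,"rz":0,"tx":0,"ty":0,"tz":18,"jaw":36},{"rx":0,"ry":0,"rz":0,"tx":0,"ty":0,"tz":18,"jaw":36},{"rx":0,"ry":0,"rz":0,"tx":0,"ty":0,"tz":16,"jaw":36},{"rx":0,"ry":0,"rz":0,"tx":0,"ty":0,"tz":0,"jaw":36}]'
python3 -m pendant '[{"rx":0,"ry":0,"rz":0,"tx":0,"ty":0,"tz":0,"jaw":28},{"rx":0,"ry":0,"rz":0,"tx":0,"ty":0,"tz":0,"jaw":28},{"rx":0,"ry":0,"rz":0,"tx":0,"ty":0,"tz":0,"jaw":28}]' 5
python3 - <<'E'
from h import *
c=cam("wrist"); im=c["img"][:,:,::-1]; cv2.imwrite(f"pics/wrist15.png",im)
c=cam("scene"); im=c["img"][:,:,::-1]; im=cv2.resize(im[180:290,210:350],None,fx=5,fy=5,interpolation=cv2.INTER_CUBIC); cv2.imwrite(f"pics/scene15.png",im)
E
```

```text
time_s: 10.98
tool_pos: [0.6463, -0.0901, 0.0655]
tool_rot: [-179.7, -0.1, 121.0]
force: [-1.0, -0.2, -0.7]
grip_width: 0.036
time_s: 11.23
tool_pos: [0.6501, -0.0897, 0.0701]
tool_rot: [179.9, 0.1, 121.0]
force: [0.0, 0.4, 0.2]
grip_width: 0.0289
```

View pics/wrist15.png

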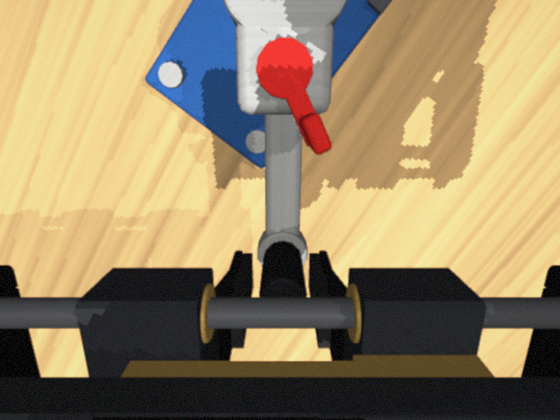

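View pics/scene15.png

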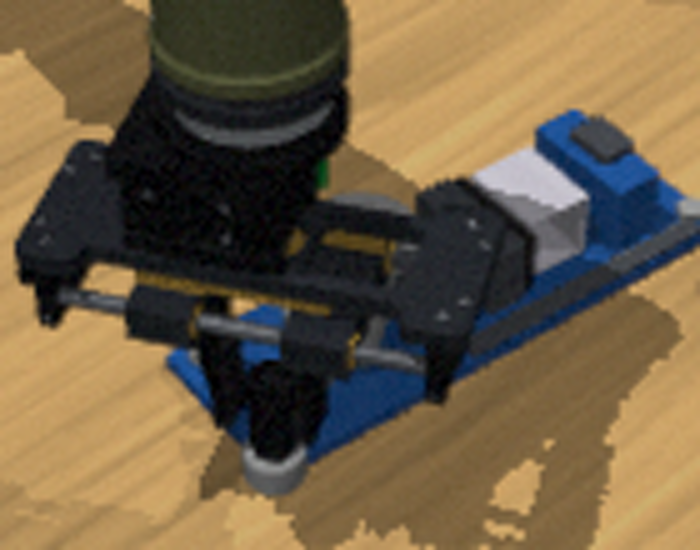

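```bash
python3 -m pendant '[{"rx":0,"ry":0,"rz":0,"tx":0,"ty":-3,"tz":0,"jaw":28},{"rx":0,"ry":0,"rz":3.5,"tx":0.3,"ty":-8.5,"tz":0,"jaw":28},{"rx":0,"ry":0,"rz":3.5,"tx":0.3,"ty":-8.5,"tz":0,"jaw":28},{"rx":0,"ry":0,"rz":3.5,"tx":0.3,"ty":-8.5,"tz":0,"jaw":28},{"rx":0,"ry":0,"rz":3.5,"tx":0.3,"ty":-8.5,"tz":0,"jaw":28},{"rx":0,"ry":0,"rz":3.5,"tx":0.3,"ty":-8.5,"tz":0,"jaw":28}]'
python3 - <<'E'
from h import *
o=env.get_obs(); p=o["tool_pos"]; hub=np.array([.581,.029]); d=p[:2]-hub; print("r",np.hypot(*d),"head",np.degrees(np.arctan2(d[1],d[0])),o["tool_rot"][2]-180)
c=cam("wrist"); im=c["img"][:,:,::-1]; cv2.imwrite(f"pics/wrist16.png",im)
E
```

```text
time_s: 11.83
tool_pos: [0.608, -0.106, 0.0689]
tool_rot: [179.9, -0.1, 103.4]
force: [2.8, 2.2, -0.9]
grip_width: 0.0278
r 0.1376238065225827 head -78.70303507050365 -76.59898198158466
```

View pics/wrist16.png

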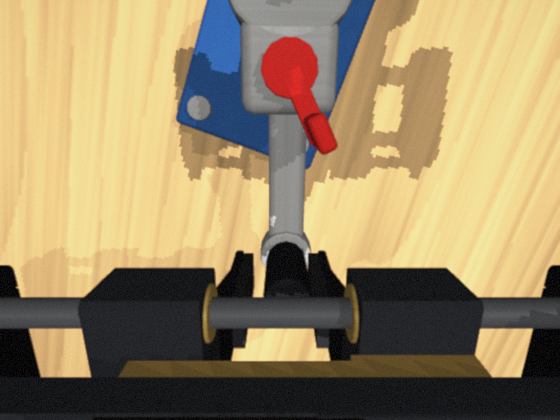

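```bash
python3 -m pendant '[{"rx":0,"ry":0,"rz":3.5,"tx":0.3,"ty":-8.5,"tz":0,"jaw":28},{"rx":0,"ry":0,"rz":3.5,"tx":0.3,"ty":-8.5,"tz":0,"jaw":28},{"rx":0,"ry":0,"rz":3.5,"tx":0.3,"ty":-8.5,"tz":0,"jaw":28},{"rx":0,"ry":0,"rz":3.5,"tx":0.3,"ty":-8.5,"tz":0,"jaw":28},{"rx":0,"ry":0,"rz":3.5,"tx":0.3,"ty":-8.5,"tz":0,"jaw":28},{"rx":0,"ry":0,"rz":3.5,"tx":0.3,"ty":-8.5,"tz":0,"jaw":28}]'
python3 -m pendant '[{"rx":0,"ry":0,"rz":3.5,"tx":0.3,"ty":-8.5,"tz":0,"jaw":28},{"rx":0,"ry":0,"rz":3.5,"tx":0.3,"ty":-8.5,"tz":0,"jaw":28},{"rx":0,"ry":0,"rz":3.5,"tx":0.3,"ty":-8.5,"tz":0,"jaw":28},{"rx":0,"ry":0,"rz":3.5,"tx":0.3,"ty":-8.5,"tz":0,"jaw":28},{"rx":0,"ry":0,"rz":3.5,"tx":0.3,"ty":-8.5,"tz":0,"jaw":28},{"rx":0,"ry":0,"rz":3.5,"tx":0.3,"ty":-8.5,"tz":0,"jaw":28}]'
python3 - <<'E'
from h import *
o=env.get_obs(); p=o["tool_pos"]; hub=np.array([.581,.029]); d=p[:2]-hub; print("r",np.hypot(*d),"head",np.degrees(np.arctan2(d[1],d[0])),o["tool_rot"][2]-180)
c=cam("wrist"); im=c["img"][:,:,::-1]; cv2.imwrite(f"pics/wrist17.png",im)
c=cam("scene"); im=c["img"][:,:,::-1]; im=cv2.resize(im[180:290,210:350],None,fx=5,fy=5,interpolation=cv2.INTER_CUBIC); cv2.imwrite(f"pics/scene17.png",im)
E
```

```text
time_s: 12.38
tool_pos: [0.5573, -0.1092, 0.0689]
tool_rot: [179.9, -0.0, 82.5]
force: [0.8, 0.8, 0.1]
grip_width: 0.0284
time_s: 12.88
tool_pos: [0.5088, -0.0937, 0.0689]
tool_rot: [179.9, -0.0, 61.4]
force: [1.2, 0.2, -0.8]
grip_width: 0.0275
r 0.14233724769031306 head -120.48550725394232 -118.56257567433883
```

View pics/wrist17.png

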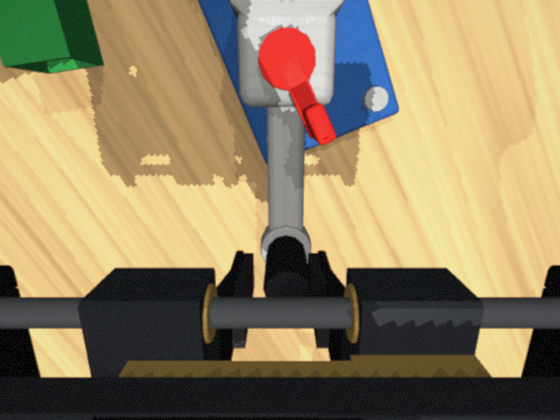

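View pics/scene17.png

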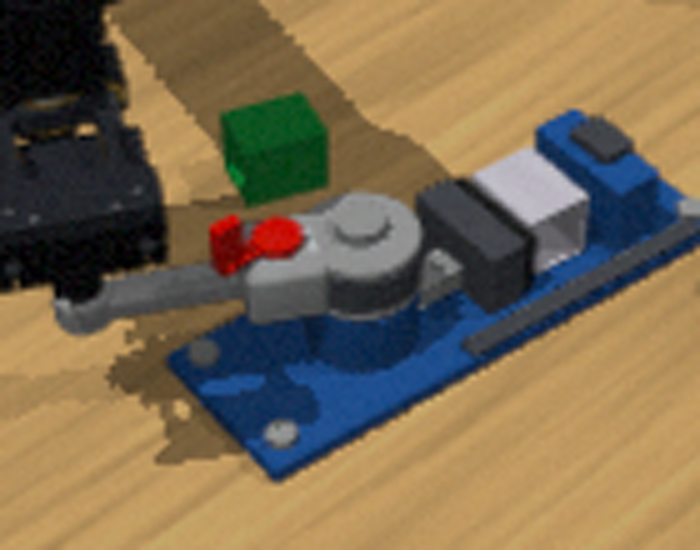

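```bash
python3 -m pendant '[{"rx":0,"ry":0,"rz":3.5,"tx":0.5,"ty":-8.5,"tz":0,"jaw":28},{"rx":0,"ry":0,"rz":3.5,"tx":0.5,"ty":-8.5,"tz":0,"jaw":28},{"rx":0,"ry":0,"rz":2,"tx":0.3,"ty":-5,"tz":0,"jaw":28}]'
python3 -m pendant '[{"rx":0,"ry":0,"rz":1,"tx":0.2,"ty":-2.4,"tz":0,"jaw":28}]'
python3 -m pendant '[{"rx":0,"ry":0,"rz":1,"tx":0.2,"ty":-2.4,"tz":0,"jaw":28}]'
python3 -m pendant '[{"rx":0,"ry":0,"rz":1,"tx":0.2,"ty":-2.4,"tz":0,"jaw":28}]'
```

```text
time_s: 13.23
tool_pos: [0.4914, -0.0822, 0.0689]
tool_rot: [179.8, 0.0, 52.5]
force: [2.0, -3.0, -1.8]
grip_width: 0.0283
time_s: 13.32
tool_pos: [0.4892, -0.0803, 0.0688]
tool_rot: [179.9, 0.0, 51.6]
force: [0.4, -2.1, 1.1]
grip_width: 0.0279
time_s: 13.4
tool_pos: [0.4877, -0.0789, 0.0688]
tool_rot: [179.9, 0.0, 50.6]
force: [1.0, -3.1, 1.7]
grip_width: 0.0282
time_s: 13.48
tool_pos: [0.4859, -0.0773, 0.0688]
tool_rot: [179.9, 0.0, 49.5]
force: [0.8, -1.9, 0.2]
grip_width: 0.0279
```

```bash
python3 -m pendant '[{"rx":0,"ry":0,"rz":1,"tx":0.2,"ty":-2.4,"tz":0,"jaw":28}]'
python3 -m pendant '[{"rx":0,"ry":0,"rz":1,"tx":0.2,"ty":-2.4,"tz":0,"jaw":28}]'
python3 -m pendant '[{"rx":0,"ry":0,"rz":1,"tx":0.2,"ty":-2.4,"tz":0,"jaw":28}]'
```

```text
time_s: 13.57
tool_pos: [0.4837, -0.0746, 0.0685]
tool_rot: [180.0, -0.0, 48.5]
force: [0.9, 0.9, 0.2]
grip_width: 0.0285
time_s: 13.65
tool_pos: [0.4814, -0.0719, 0.0681]
tool_rot: [-179.9, -0.0, 47.5]
force: [-0.8, -0.3, -0.2]
grip_width: 0.0281
time_s: 13.73
tool_pos: [0.4796, -0.0699, 0.068]
tool_rot: [-179.9, -0.0, 46.5]
force: [0.6, -0.5, 0.6]
grip_width: 0.0279
```

```bash
python3 -m pendant '[{"rx":0,"ry":0,"rz":1,"tx":0.2,"ty":-2.4,"tz":0,"jaw":28}]'
python3 - <<'E'
from h import *
c=cam("wrist"); im=c["img"][:,:,::-1]; cv2.imwrite(f"pics/wrist18.png",im)
c=cam("scene"); im=c["img"][:,:,::-1]; im=cv2.resize(im[180:290,210:350],None,fx=5,fy=5,interpolation=cv2.INTER_CUBIC); cv2.imwrite(f"pics/scene18.png",im)
E
```

```text
time_s: 13.82
tool_pos: [0.4789, -0.069, 0.0682]
tool_rot: [179.9, -0.0, 45.5]
force: [4.3, -4.9, -2.8]
grip_width: 0.0279
```

View pics/wrist18.png

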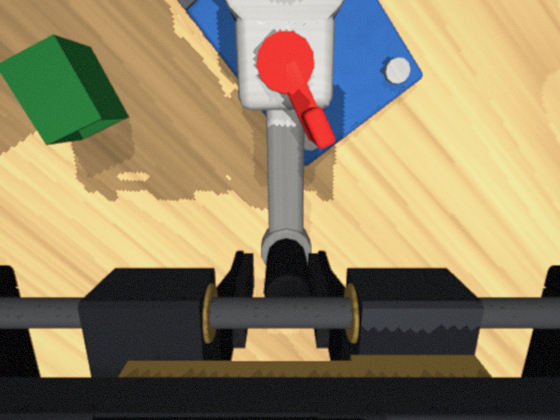

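View pics/scene18.png

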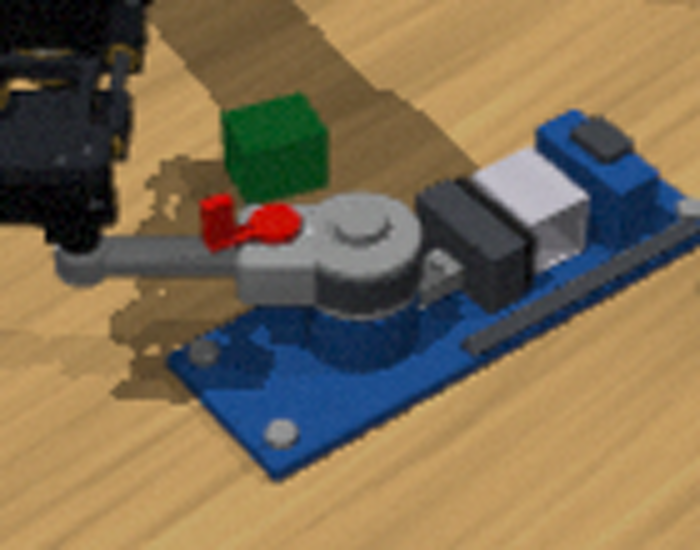

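```bash
python3 -m pendant '[{"rx":0,"ry":0,"rz":0,"tx":0,"ty":5,"tz":0,"jaw":28},{"rx":0,"ry":0,"rz":-3.5,"tx":0.3,"ty":8.5,"tz":0,"jaw":28},{"rx":0,"ry":0,"rz":-3.5,"tx":0.3,"ty":8.5,"tz":0,"jaw":28},{"rx":0,"ry":0,"rz":-3.5,"tx":0.3,"ty":8.5,"tz":0,"jaw":28},{"rx":0,"ry":0,"rz":-3.5,"tx":0.3,"ty":8.5,"tz":0,"jaw":28}]'
python3 -m pendant '[{"rx":0,"ry":0,"rz":-3,"tx":0.3,"ty":7.3,"tz":0,"jaw":28},{"rx":0,"ry":0,"rz":-3,"tx":0.3,"ty":7.3,"tz":0,"jaw":28},{"rx":0,"ry":0,"rz":-3,"tx":0.3,"ty":7.3,"tz":0,"jaw":28}]'
cat > f.py <<'E'
from h import *
o=env.get_obs(); y=np.radians(o["tool_rot"][2]); t=np.array([np.sin(y),-np.cos(y)]); p=o["tool_pos"]; hub=np.array([.581,.029]); d=p[:2]-hub
print("Ft %.2f Fr %.2f r %.1f head %.1f yaw-180 %.1f"%(-o["force"][:2]@t,o["force"][:2]@np.array([np.cos(y),np.sin(y)]),np.hypot(*d)*1000,np.degrees(np.arctan2(d[1],d[0])),o["tool_rot"][2]-180))
E
python3 f.py
python3 - <<'E'
from h import *
c=cam("wrist"); im=c["img"][:,:,::-1]; cv2.imwrite(f"pics/wrist19.png",im)
c=cam("scene"); im=c["img"][:,:,::-1]; im=cv2.resize(im[180:290,210:350],None,fx=5,fy=5,interpolation=cv2.INTER_CUBIC); cv2.imwrite(f"pics/scene19.png",im)
E
```

```text
time_s: 14.33
tool_pos: [0.5072, -0.0915, 0.0674]
tool_rot: [-179.6, 0.0, 59.7]
force: [-4.6, 3.3, 0.4]
grip_width: 0.0282
time_s: 14.58
tool_pos: [0.5266, -0.1011, 0.0672]
tool_rot: [-179.6, -0.0, 68.7]
force: [-4.5, 2.5, 1.9]
grip_width: 0.0283
Ft 5.16 Fr 0.71 r 141.0 head -112.7 yaw-180 -111.3
```

View pics/wrist19.png

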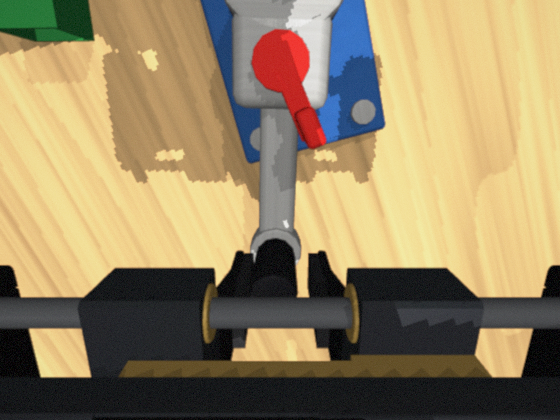

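View pics/scene19.png

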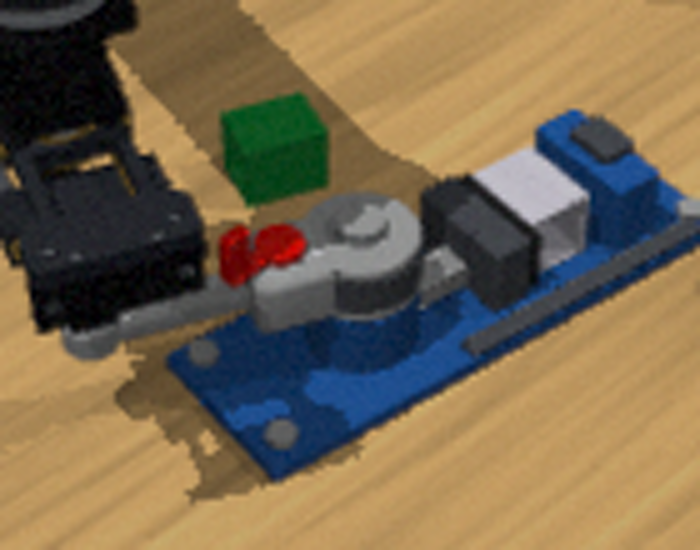

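```bash
python3 -m pendant '[{"rx":0,"ry":0,"rz":-2.5,"tx":0.2,"ty":6.1,"tz":0,"jaw":28},{"rx":0,"ry":0,"rz":-2.5,"tx":0.2,"ty":6.1,"tz":0,"jaw":28}]' >/dev/null; python3 f.py
python3 -m pendant '[{"rx":0,"ry":0,"rz":-2.5,"tx":0.2,"ty":6.1,"tz":0,"jaw":28},{"rx":0,"ry":0,"rz":-2.5,"tx":0.2,"ty":6.1,"tz":0,"jaw":28}]' >/dev/null; python3 f.py
python3 -m pendant '[{"rx":0,"ry":0,"rz":-2.5,"tx":0.2,"ty":6.1,"tz":0,"jaw":28},{"rx":0,"ry":0,"rz":-2.5,"tx":0.2,"ty":6.1,"tz":0,"jaw":28}]' >/dev/null; python3 f.py
python3 - <<'E'
from h import *
c=cam("wrist"); im=c["img"][:,:,::-1]; cv2.imwrite(f"pics/wrist20.png",im)
c=cam("scene"); im=c["img"][:,:,::-1]; im=cv2.resize(im[180:290,210:350],None,fx=5,fy=5,interpolation=cv2.INTER_CUBIC); cv2.imwrite(f"pics/scene20.png",im)
E
```

```text
Ft 4.96 Fr 1.33 r 141.0 head -107.5 yaw-180 -106.4
Ft 5.27 Fr 1.03 r 140.9 head -102.7 yaw-180 -101.4
Ft 4.98 Fr 1.05 r 140.7 head -97.7 yaw-180 -96.4
```

View pics/scene20.png

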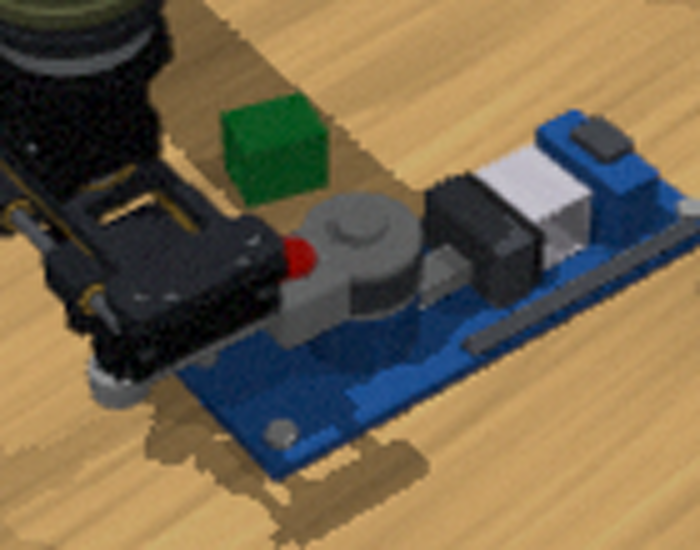

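```bash
python3 -m pendant '[{"rx":0,"ry":0,"rz":-2.5,"tx":0.2,"ty":6.1,"tz":0,"jaw":28},{"rx":0,"ry":0,"rz":-2.5,"tx":0.2,"ty":6.1,"tz":0,"jaw":28}]' >/dev/null; python3 f.py
python3 -m pendant '[{"rx":0,"ry":0,"rz":-2.5,"tx":0.2,"ty":6.1,"tz":0,"jaw":28},{"rx":0,"ry":0,"rz":-2.5,"tx":0.2,"ty":6.1,"tz":0,"jaw":28}]' >/dev/null; python3 f.py
python3 -m pendant '[{"rx":0,"ry":0,"rz":-2.5,"tx":0.2,"ty":6.1,"tz":0,"jaw":28}]' >/dev/null; python3 f.py
python3 - <<'E'
from h import *
c=cam("top"); im=c["img"][:,:,::-1]; im=cv2.resize(im[160:230,200:300],None,fx=7,fy=7,interpolation=cv2.INTER_CUBIC); cv2.imwrite(f"pics/top21.png",im)
c=cam("scene"); im=c["img"][:,:,::-1]; im=cv2.resize(im[180:290,210:350],None,fx=5,fy=5,interpolation=cv2.INTER_CUBIC); cv2.imwrite(f"pics/scene21.png",im)
E
```

```text
Ft -0.11 Fr -0.67 r 140.7 head -92.2 yaw-180 -91.5
Ft 1.36 Fr 0.10 r 140.8 head -86.6 yaw-180 -86.5
Ft -0.17 Fr -0.26 r 140.8 head -84.1 yaw-180 -84.0
```

View pics/scene21.png

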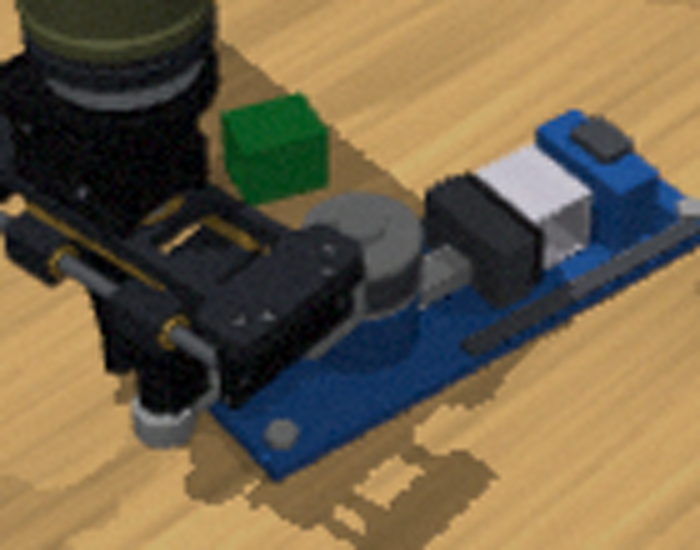

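View pics/top21.png

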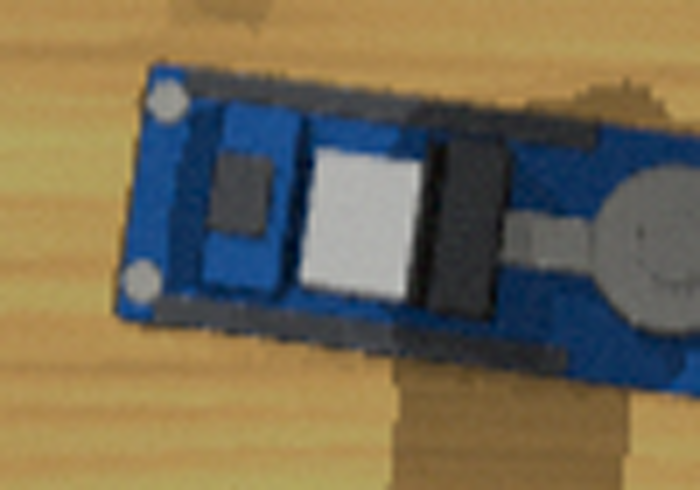

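```bash
python3 - <<'E'
from h import *
c=cam("wrist"); im=c["img"][:,:,::-1]; cv2.imwrite(f"pics/wrist21.png",im)
E
python3 f.py
```

```text
Ft -0.31 Fr -0.23 r 140.4 head -84.1 yaw-180 -84.1
```

View pics/wrist21.png

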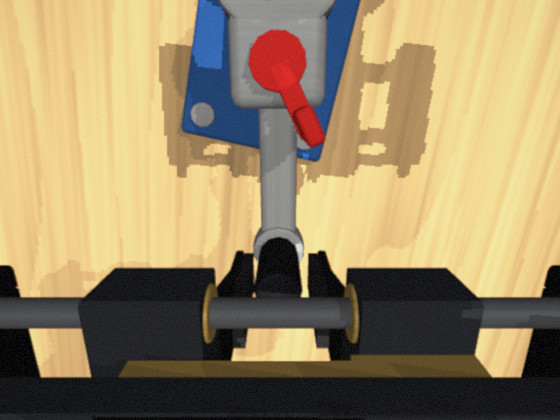

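View pics/wrist20.png

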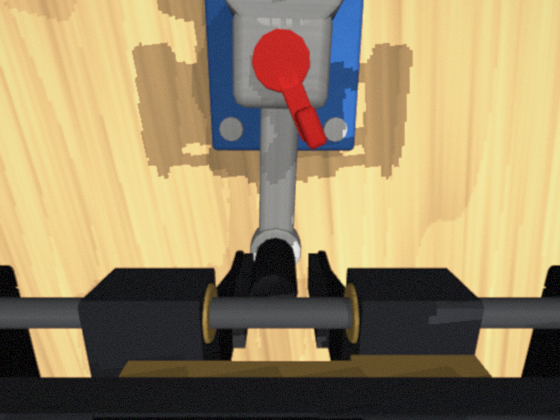

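```bash
python3 -m pendant '[{"rx":0,"ry":0,"rz":-1,"tx":0.1,"ty":2.4,"tz":0,"jaw":28}]' >/dev/null; python3 f.py
python3 -m pendant '[{"rx":0,"ry":0,"rz":-1,"tx":0.1,"ty":2.4,"tz":0,"jaw":28}]' >/dev/null; python3 f.py
python3 -m pendant '[{"rx":0,"ry":0,"rz":-1,"tx":0.1,"ty":2.4,"tz":0,"jaw":28}]' >/dev/null; python3 f.py
python3 - <<'E'
from h import *
c=cam("wrist"); im=c["img"][:,:,::-1]; cv2.imwrite(f"pics/wrist22.png",im)
c=cam("scene"); im=c["img"][:,:,::-1]; im=cv2.resize(im[180:290,210:350],None,fx=5,fy=5,interpolation=cv2.INTER_CUBIC); cv2.imwrite(f"pics/scene22.png",im)
E
```

```text
Ft -1.05 Fr -0.25 r 140.5 head -83.4 yaw-180 -83.1
Ft 1.23 Fr -0.05 r 140.5 head -82.5 yaw-180 -82.0
Ft 1.26 Fr 0.28 r 140.4 head -81.5 yaw-180 -80.9
```

View pics/wrist22.png

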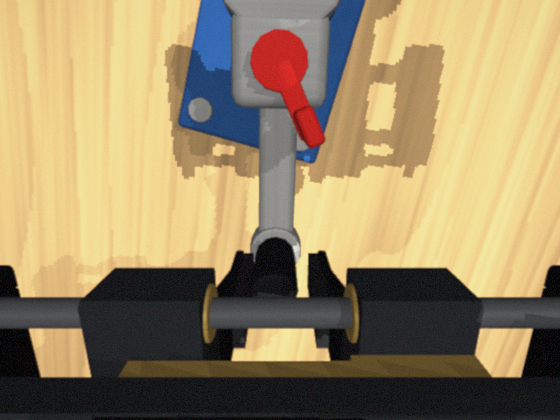

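View pics/scene22.png

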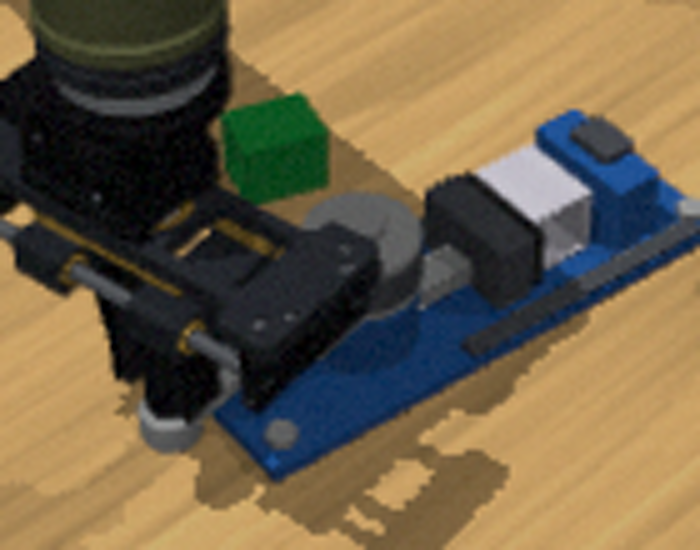

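```bash
cat > jaw.py <<'E'
from h import *
def prof(im,c,off,sc=1.0,u0=0,v0=0):
    hub=np.array([.5815,.029]); yd=np.array([.104,.9946]); xd=np.array([.9946,-.104])
    s=np.arange(.02,.20,.0005); g=[]
    for a in s:
        p=hub+yd*a+xd*off; g.append(proj(c,[p[0],p[1],.05]))
    g=np.array(g,np.float32)
    g=((g-[u0,v0]+.5)*sc-.5).astype(np.float32)
    I=cv2.remap(im.astype(np.float32),g[:,0][None],g[:,1][None],cv2.INTER_CUBIC)[0]
    return s,I
def edges(im,c,**k):
    r=[]
    for off in (-.012,-.006,0,.006,.012):
        s,I=prof(im,c,off,**k); G=cv2.GaussianBlur(I[None],(1,1),0)[0]
        gray=G.min(-1) # white tube: min channel high
        th=100
        idx=np.where((gray[:-1]<th)&(gray[1:]>=th))[0]; idx2=np.where((gray[:-1]>=th)&(gray[1:]<th))[0]
        f=lambda i:1000*(s[i]+.0005*(th-gray[i])/(gray[i+1]-gray[i]))
        r.append(([round(f(i),1) for i in idx],[round(f(i),1) for i in idx2]))
    return r
if __name__=="__main__":
    for n in ("scene","top"):
        c=cam(n); print(n); [print("  ",e) for e in edges(c["img"][:,:,::-1],c)]
    # old
    c=cam("scene")
    for k in (7,13,18,19,20,21,22):
        im=cv2.imread(f"pics/scene{k}.png"); e=edges(im,c,sc=5.,u0=210,v0=180); print(k,e)
E
python3 jaw.py
```

```text
scene
   ([np.float64(25.0), np.float64(101.0)], [np.float64(25.0), np.float64(142.5)])
   ([np.float64(100.7), np.float64(189.6)], [np.float64(142.3)])
   ([np.float64(100.9), np.float64(190.4)], [np.float64(141.7)])
   ([np.float64(38.7), np.float64(100.7), np.float64(186.4)], [np.float64(41.7), np.float64(142.3), np.float64(191.1)])
   ([np.float64(34.9), np.float64(100.5), np.float64(181.1)], [np.float64(36.8), np.float64(141.9), np.float64(182.5)])
top
   ([np.float64(24.7), np.float64(99.4)], [np.float64(26.2), np.float64(139.7)])
   ([np.float64(99.2)], [np.float64(139.6)])
   ([np.float64(99.3)], [np.float64(20.2), np.float64(139.3)])
   ([np.float64(20.2), np.float64(38.8), np.float64(98.9)], [np.float64(20.8), np.float64(40.5), np.float64(139.7)])
   ([np.float64(98.9)], [np.float64(139.3)])
7 [([np.float64(98.8)], [np.float64(49.2), np.float64(138.2)]), ([np.float64(98.8), np.float64(189.7)], [np.float64(43.6), np.float64(137.9)]), ([np.float64(98.4), np.float64(191.3)], [np.float64(31.8), np.float64(137.2)]), ([np.float64(98.6)], [np.float64(138.1)]), ([np.float64(98.3), 
[... 1659 characters left out ...]
 ([np.float64(100.6), np.float64(189.8)], [np.float64(142.4)]), ([np.float64(101.0), np.float64(189.8)], [np.float64(141.7)]), ([np.float64(38.5), np.float64(100.6), np.float64(185.7)], [np.float64(41.6), np.float64(142.4), np.float64(188.0)]), ([np.float64(100.4), np.float64(181.1)], [np.float64(142.0), np.float64(182.7)])]
22 [([np.float64(101.0)], [np.float64(142.4)]), ([np.float64(100.7), np.float64(189.7)], [np.float64(142.3)]), ([np.float64(100.9), np.float64(190.0)], [np.float64(141.8)]), ([np.float64(38.8), np.float64(100.6), np.float64(186.3)], [np.float64(41.6), np.float64(142.4), np.float64(188.5)]), ([np.float64(100.5), np.float64(181.1)], [np.float64(141.8), np.float64(182.4)])]
```

```bash
cat > lev.py <<'E'
from h import *
c=cam("wrist"); W=cloud(c); X,Y,Z=np.moveaxis(W,-1,0); hsv=cv2.cvtColor(c["img"],cv2.COLOR_RGB2HSV)
red=((hsv[...,0]<6)|(hsv[...,0]>174))&(hsv[...,1]>150)&(hsv[...,2]>60)&(X>.5)&(X<.7)&(abs(Y)<.15)
tab=W[red&(Z>.112)&(Z<.12)]
disc=red&(Z>.086)&(Z<.0965)
v,u=np.nonzero(red&(Z<.1))
# distance transform: biggest inscribed circle = disc
dt=cv2.distanceTransform((red).astype(np.uint8),cv2.DIST_L2,5); i=np.unravel_index(dt.argmax(),dt.shape)
b=dt>dt.max()*.93; vv,uu=np.nonzero(b); piv=ray(c,uu.mean(),vv.mean(),np.median(Z[disc]))
# handle centre line from the shank
sh=(Z>.066)&(Z<.078)&(np.hypot(X-piv[0],Y-piv[1])>.04)&(np.hypot(X-piv[0],Y-piv[1])<.085)&(hsv[...,1]<60)
P=W[sh][:,:2]; l=cv2.fitLine(P.astype(np.float32),cv2.DIST_HUBER,0,.001,.001).ravel()
d=l[:2]; 
t=tab.mean(0)[:2]-piv[:2]; 
if d@t<0:d=-d
h=np.degrees(np.arctan2(d[1],d[0])); a=np.degrees(np.arctan2(t[1],t[0]))
print("piv",piv.round(4),"tab",tab.mean(0).round(4),"len",np.hypot(*t).round(4),"handle",h.round(1),"lever",a.round(1),"rel rad",np.radians(a-h).round(3),len(P))
E
python3 lev.py
```

```text
piv [ 0.5848 -0.0114  0.091 ] tab [ 0.6016 -0.0353  0.1157] len 0.0293 handle -82.7 lever -55.0 rel rad 0.483 2878
```

```bash
for k in 1; do
python3 -m pendant '[{"rx":0,"ry":0,"rz":-1.5,"tx":0.1,"ty":3.7,"tz":0,"jaw":28},{"rx":0,"ry":0,"rz":-1.5,"tx":0.1,"ty":3.7,"tz":0,"jaw":28}]' >/dev/null; python3 f.py
python3 -m pendant '[{"rx":0,"ry":0,"rz":-1.5,"tx":0.1,"ty":3.7,"tz":0,"jaw":28},{"rx":0,"ry":0,"rz":-1.5,"tx":0.1,"ty":3.7,"tz":0,"jaw":28}]' >/dev/null; python3 f.py
python3 -m pendant '[{"rx":0,"ry":0,"rz":-1.5,"tx":0.1,"ty":3.7,"tz":0,"jaw":28},{"rx":0,"ry":0,"rz":-1.5,"tx":0.1,"ty":3.7,"tz":0,"jaw":28}]' >/dev/null; python3 f.py
python3 -m pendant '[{"rx":0,"ry":0,"rz":-1.5,"tx":0.1,"ty":3.7,"tz":0,"jaw":28},{"rx":0,"ry":0,"rz":-1.5,"tx":0.1,"ty":3.7,"tz":0,"jaw":28}]' >/dev/null; python3 f.py
done; python3 lev.py; python3 jaw.py | sed -n 2,4p
```

```text
Ft 4.35 Fr -0.43 r 140.1 head -78.6 yaw-180 -77.8
Ft 5.31 Fr -0.68 r 140.1 head -75.6 yaw-180 -74.8
Ft 3.91 Fr 0.32 r 140.1 head -72.5 yaw-180 -71.8
Ft 4.93 Fr 0.57 r 140.1 head -69.4 yaw-180 -68.8
piv [ 0.5988 -0.0139  0.0909] tab [ 0.6146 -0.0295  0.1157] len 0.0222 handle -68.9 lever -44.6 rel rad 0.424 2802
   ([np.float64(102.3)], [np.float64(144.0)])
   ([np.float64(102.3), np.float64(190.5)], [np.float64(143.3)])
   ([np.float64(103.2), np.float64(189.9)], [np.float64(143.9)])
```

```bash
python3 -m pendant '[{"rx":0,"ry":0,"rz":-1.5,"tx":0.1,"ty":3.7,"tz":0,"jaw":28},{"rx":0,"ry":0,"rz":-1.5,"tx":0.1,"ty":3.7,"tz":0,"jaw":28}]' >/dev/null; python3 f.py
python3 -m pendant '[{"rx":0,"ry":0,"rz":-1.5,"tx":0.1,"ty":3.7,"tz":0,"jaw":28},{"rx":0,"ry":0,"rz":-1.5,"tx":0.1,"ty":3.7,"tz":0,"jaw":28}]' >/dev/null; python3 f.py
python3 - <<'E'
from h import *
c=cam("top"); im=c["img"][:,:,::-1]; im=cv2.resize(im[160:230,200:300],None,fx=7,fy=7,interpolation=cv2.INTER_CUBIC); cv2.imwrite(f"pics/top23.png",im)
E
python3 jaw.py | sed -n 2,12p
```

```text
Ft 4.27 Fr -1.76 r 140.0 head -66.6 yaw-180 -65.9
Ft 5.54 Fr 0.18 r 140.0 head -63.5 yaw-180 -62.9
   ([np.float64(103.1)], [np.float64(144.9)])
   ([np.float64(103.3), np.float64(189.6)], [np.float64(144.6)])
   ([np.float64(104.5), np.float64(189.4)], [np.float64(144.6)])
   ([np.float64(104.6), np.float64(185.7)], [np.float64(144.3), np.float64(188.5)])
   ([np.float64(104.5), np.float64(181.1)], [np.float64(144.5), np.float64(182.9)])
top
   ([np.float64(20.9), np.float64(101.7)], [np.float64(25.6), np.float64(141.5)])
   ([np.float64(27.2), np.float64(39.0), np.float64(101.9)], [np.float64(28.0), np.float64(41.2), np.float64(141.8)])
   ([np.float64(24.5), np.float64(102.4)], [np.float64(20.0), np.float64(26.7), np.float64(142.0)])
   ([np.float64(38.5), np.float64(56.7), np.float64(102.5)], [np.float64(40.9), np.float64(58.6), np.float64(141.3)])
   ([np.float64(102.3)], [np.float64(141.9)])
```

View pics/top23.png

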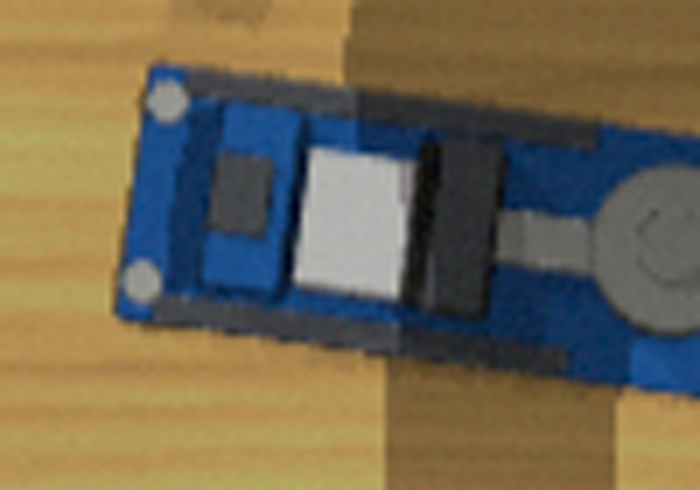

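```bash
python3 -m pendant '[{"rx":0,"ry":0,"rz":-1,"tx":0.1,"ty":2.4,"tz":0,"jaw":28},{"rx":0,"ry":0,"rz":-1,"tx":0.1,"ty":2.4,"tz":0,"jaw":28}]' >/dev/null; python3 f.py
python3 -m pendant '[{"rx":0,"ry":0,"rz":-1,"tx":0.1,"ty":2.4,"tz":0,"jaw":28}]' >/dev/null; python3 f.py
python3 lev.py; python3 jaw.py | sed -n 2,6p
```

```text
Ft 4.57 Fr -2.25 r 139.9 head -61.6 yaw-180 -61.0
Ft 4.92 Fr -2.19 r 139.9 head -60.6 yaw-180 -60.0
piv [ 0.6014 -0.001   0.091 ] tab [ 0.6233 -0.0235  0.1156] len 0.0314 handle -60.6 lever -45.8 rel rad 0.259 2900
   ([np.float64(103.7)], [np.float64(145.0)])
   ([np.float64(103.8), np.float64(189.4)], [np.float64(145.4)])
   ([np.float64(104.8), np.float64(189.5)], [np.float64(144.7)])
   ([np.float64(105.0), np.float64(186.2)], [np.float64(145.4), np.float64(188.5)])
   ([np.float64(104.9), np.float64(181.1)], [np.float64(144.7), np.float64(183.1)])
```

```bash
python3 -m pendant '[{"rx":0,"ry":0,"rz":0,"tx":0,"ty":-5,"tz":0,"jaw":28},{"rx":0,"ry":0,"rz":3,"tx":0.2,"ty":-7.3,"tz":0,"jaw":28},{"rx":0,"ry":0,"rz":3,"tx":0.2,"ty":-7.3,"tz":0,"jaw":28},{"rx":0,"ry":0,"rz":3,"tx":0.2,"ty":-7.3,"tz":0,"jaw":28},{"rx":0,"ry":0,"rz":3,"tx":0.2,"ty":-7.3,"tz":0,"jaw":28},{"rx":0,"ry":0,"rz":3,"tx":0.2,"ty":-7.3,"tz":0,"jaw":28}]'; python3 f.py; python3 lev.py;  python3 jaw.py | sed -n 2,6p
python3 - <<'E'
from h import *
c=cam("wrist"); im=c["img"][:,:,::-1]; cv2.imwrite(f"pics/wrist24.png",im)
E
```

```text
time_s: 18.75
tool_pos: [0.6135, -0.105, 0.0686]
tool_rot: [179.7, -0.2, 105.0]
force: [2.4, 1.3, -2.6]
grip_width: 0.0283
Ft -2.64 Fr 0.64 r 137.9 head -76.4 yaw-180 -75.0
piv [ 0.588  -0.0138  0.091 ] tab [ 0.6098 -0.0319  0.1156] len 0.0283 handle -76.3 lever -39.9 rel rad 0.636 2814
   ([np.float64(103.6)], [np.float64(145.1)])
   ([np.float64(103.8), np.float64(189.7)], [np.float64(145.4)])
   ([np.float64(103.8), np.float64(190.5)], [np.float64(144.7)])
   ([np.float64(38.5), np.float64(43.9), np.float64(103.5), np.float64(186.0)], [np.float64(41.9), np.float64(47.6), np.float64(145.3), np.float64(188.6)])
   ([np.float64(103.5), np.float64(181.1)], [np.float64(144.6), np.float64(182.4)])
```

View pics/wrist24.png

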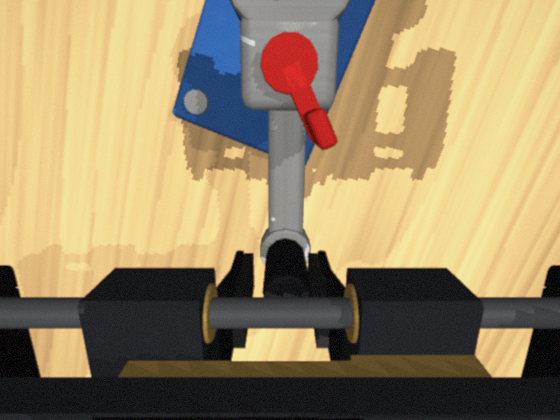

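```bash
python3 -m pendant '[{"rx":0,"ry":0,"rz":3,"tx":0.2,"ty":-7.3,"tz":0,"jaw":28},{"rx":0,"ry":0,"rz":3,"tx":0.2,"ty":-7.3,"tz":0,"jaw":28},{"rx":0,"ry":0,"rz":3,"tx":0.2,"ty":-7.3,"tz":0,"jaw":28},{"rx":0,"ry":0,"rz":3,"tx":0.2,"ty":-7.3,"tz":0,"jaw":28},{"rx":0,"ry":0,"rz":3,"tx":0.2,"ty":-7.3,"tz":0,"jaw":28},{"rx":0,"ry":0,"rz":3,"tx":0.2,"ty":-7.3,"tz":0,"jaw":28},{"rx":0,"ry":0,"rz":3,"tx":0.2,"ty":-7.3,"tz":0,"jaw":28},{"rx":0,"ry":0,"rz":3,"tx":0.2,"ty":-7.3,"tz":0,"jaw":28}]'; python3 f.py;
python3 -m pendant '[{"rx":0,"ry":0,"rz":3,"tx":0.2,"ty":-7.3,"tz":0,"jaw":28},{"rx":0,"ry":0,"rz":3,"tx":0.2,"ty":-7.3,"tz":0,"jaw":28},{"rx":0,"ry":0,"rz":3,"tx":0.2,"ty":-7.3,"tz":0,"jaw":28},{"rx":0,"ry":0,"rz":3,"tx":0.2,"ty":-7.3,"tz":0,"jaw":28},{"rx":0,"ry":0,"rz":3,"tx":0.2,"ty":-7.3,"tz":0,"jaw":28},{"rx":0,"ry":0,"rz":3,"tx":0.2,"ty":-7.3,"tz":0,"jaw":28},{"rx":0,"ry":0,"rz":3,"tx":0.2,"ty":-7.3,"tz":0,"jaw":28},{"rx":0,"ry":0,"rz":3,"tx":0.2,"ty":-7.3,"tz":0,"jaw":28}]'; python3 f.py; python3 lev.py;  python3 jaw.py | sed -n 2,6p
python3 - <<'E'
from h import *
c=cam("wrist"); im=c["img"][:,:,::-1]; cv2.imwrite(f"pics/wrist25.png",im)
E
```

```text
time_s: 19.67
tool_pos: [0.5554, -0.1097, 0.0686]
tool_rot: [179.9, -0.1, 81.0]
force: [-0.5, 0.7, 1.3]
grip_width: 0.0279
Ft 0.64 Fr 0.61 r 141.0 head -100.4 yaw-180 -99.0
time_s: 20.33
tool_pos: [0.5008, -0.0893, 0.0686]
tool_rot: [179.9, -0.1, 57.0]
force: [0.1, -0.6, -0.1]
grip_width: 0.0276
Ft -0.43 Fr -0.48 r 142.9 head -124.1 yaw-180 -123.0
piv [ 0.5605 -0.008   0.091 ] tab [ 0.554  -0.034   0.1156] len 0.0268 handle -120.7 lever -104.0 rel rad 0.291 2855
   ([np.float64(103.7)], [np.float64(49.2), np.float64(144.9)])
   ([np.float64(104.0), np.float64(190.5)], [np.float64(43.6), np.float64(145.3), np.float64(195.7)])
   ([np.float64(104.0), np.float64(191.0)], [np.float64(32.2), np.float64(144.6), np.float64(196.6)])
   ([np.float64(39.3), np.float64(103.6)], [np.float64(57.4), np.float64(145.2)])
   ([np.float64(39.0), np.float64(103.6), np.float64(181.2)], [np.float64(57.7), np.float64(144.5), np.float64(182.3)])
```

View pics/wrist25.png

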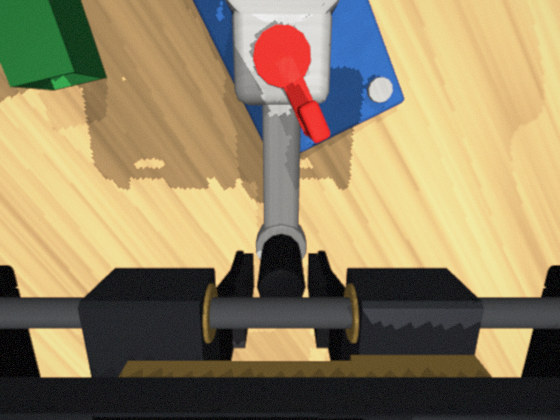

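```bash
python3 -m pendant '[{"rx":0,"ry":0,"rz":0,"tx":0,"ty":3,"tz":0,"jaw":28},{"rx":0,"ry":0,"rz":-2,"tx":0.2,"ty":4.9,"tz":0,"jaw":28},{"rx":0,"ry":0,"rz":-2,"tx":0.2,"ty":4.9,"tz":0,"jaw":28},{"rx":0,"ry":0,"rz":-2,"tx":0.2,"ty":4.9,"tz":0,"jaw":28}]'>/dev/null; python3 f.py;
python3 -m pendant '[{"rx":0,"ry":0,"rz":-2,"tx":0.2,"ty":4.9,"tz":0,"jaw":28},{"rx":0,"ry":0,"rz":-2,"tx":0.2,"ty":4.9,"tz":0,"jaw":28}]'>/dev/null; python3 f.py; 
python3 -m pendant '[{"rx":0,"ry":0,"rz":-2,"tx":0.2,"ty":4.9,"tz":0,"jaw":28}]'>/dev/null; python3 f.py
python3 -m pendant '[{"rx":0,"ry":0,"rz":-2,"tx":0.2,"ty":4.9,"tz":0,"jaw":28}]'>/dev/null; python3 f.py
python3 jaw.py | sed -n 2,6p
```

```text
Ft 3.56 Fr 0.38 r 143.5 head -117.2 yaw-180 -116.8
Ft 4.32 Fr -0.66 r 143.3 head -113.7 yaw-180 -112.8
Ft 4.40 Fr -0.61 r 143.2 head -111.7 yaw-180 -110.8
Ft 4.86 Fr 0.08 r 143.1 head -109.7 yaw-180 -108.8
   ([np.float64(105.0)], [np.float64(49.2), np.float64(145.8)])
   ([np.float64(104.8), np.float64(189.9), np.float64(193.7)], [np.float64(43.8), np.float64(146.1), np.float64(192.5)])
   ([np.float64(104.6), np.float64(190.8), np.float64(196.3)], [np.float64(31.1), np.float64(145.9), np.float64(194.9)])
   ([np.float64(38.9), np.float64(51.2), np.float64(104.5)], [np.float64(47.7), np.float64(57.3), np.float64(146.1)])
   ([np.float64(38.8), np.float64(104.6), np.float64(181.2)], [np.float64(58.1), np.float64(145.6), np.float64(182.7)])
```

```bash
for i in 1; do
python3 -m pendant '[{"rx":0,"ry":0,"rz":-1.5,"tx":0.2,"ty":3.7,"tz":0,"jaw":28}]'>/dev/null; python3 f.py
python3 -m pendant '[{"rx":0,"ry":0,"rz":-1.5,"tx":0.2,"ty":3.7,"tz":0,"jaw":28}]'>/dev/null; python3 f.py
python3 -m pendant '[{"rx":0,"ry":0,"rz":-1.5,"tx":0.2,"ty":3.7,"tz":0,"jaw":28}]'>/dev/null; python3 f.py
python3 -m pendant '[{"rx":0,"ry":0,"rz":-1.5,"tx":0.2,"ty":3.7,"tz":0,"jaw":28}]'>/dev/null; python3 f.py
python3 -m pendant '[{"rx":0,"ry":0,"rz":-1.5,"tx":0.2,"ty":3.7,"tz":0,"jaw":28}]'>/dev/null; python3 f.py
done
python3 jaw.py | sed -n 2,6p
```

```text
Ft 5.65 Fr -0.71 r 143.0 head -108.4 yaw-180 -107.5
Ft 4.53 Fr 0.51 r 142.9 head -106.8 yaw-180 -105.9
Ft 5.36 Fr 0.31 r 142.9 head -105.3 yaw-180 -104.4
Ft 4.87 Fr -0.09 r 142.9 head -103.8 yaw-180 -102.9
Ft 5.42 Fr -0.87 r 142.8 head -102.3 yaw-180 -101.4
   ([np.float64(27.2), np.float64(105.9)], [np.float64(49.6), np.float64(147.0)])
   ([np.float64(105.8), np.float64(191.1)], [np.float64(43.5), np.float64(147.3)])
   ([np.float64(106.0), np.float64(190.6)], [np.float64(32.1), np.float64(146.9)])
   ([np.float64(38.9), np.float64(44.5), np.float64(105.7), np.float64(186.2)], [np.float64(41.4), np.float64(47.9), np.float64(147.2), np.float64(187.6)])
   ([np.float64(105.6), np.float64(181.2)], [np.float64(146.8), np.float64(182.5)])
```

```bash
for i in 1; do
python3 -m pendant '[{"rx":0,"ry":0,"rz":-1.5,"tx":0.2,"ty":3.7,"tz":0,"jaw":28}]'>/dev/null; python3 f.py
python3 -m pendant '[{"rx":0,"ry":0,"rz":-1.5,"tx":0.2,"ty":3.7,"tz":0,"jaw":28}]'>/dev/null; python3 f.py
python3 -m pendant '[{"rx":0,"ry":0,"rz":-1.5,"tx":0.2,"ty":3.7,"tz":0,"jaw":28}]'>/dev/null; python3 f.py
python3 -m pendant '[{"rx":0,"ry":0,"rz":-1.5,"tx":0.2,"ty":3.7,"tz":0,"jaw":28}]'>/dev/null; python3 f.py
done
python3 jaw.py | sed -n 2,12p
python3 - <<'E'
from h import *
c=cam("top"); im=c["img"][:,:,::-1]; im=cv2.resize(im[160:230,200:300],None,fx=7,fy=7,interpolation=cv2.INTER_CUBIC); cv2.imwrite(f"pics/top26.png",im)
E
```

```text
Ft 5.20 Fr -1.24 r 142.7 head -100.9 yaw-180 -100.0
Ft 5.30 Fr -1.04 r 142.7 head -99.4 yaw-180 -98.5
Ft 4.97 Fr -1.55 r 142.7 head -97.8 yaw-180 -97.0
Ft 5.11 Fr -1.79 r 142.6 head -96.3 yaw-180 -95.5
   ([np.float64(107.1)], [np.float64(147.6)])
   ([np.float64(107.0), np.float64(189.7)], [np.float64(148.4)])
   ([np.float64(106.6), np.float64(190.5), np.float64(199.7)], [np.float64(147.9), np.float64(197.8)])
   ([np.float64(38.7), np.float64(44.0), np.float64(106.8), np.float64(186.4)], [np.float64(41.8), np.float64(47.8), np.float64(147.9), np.float64(187.6)])
   ([np.float64(106.8), np.float64(181.1)], [np.float64(147.7), np.float64(182.4)])
top
   ([np.float64(105.9)], [np.float64(145.8)])
   ([np.float64(35.3), np.float64(105.3)], [np.float64(36.3), np.float64(145.1)])
   ([np.float64(105.4)], [np.float64(145.6)])
   ([np.float64(38.3), np.float64(57.1), np.float64(105.7)], [np.float64(40.8), np.float64(58.4), np.float64(145.5)])
   ([np.float64(105.1)], [np.float64(145.9)])
```

View pics/top26.png

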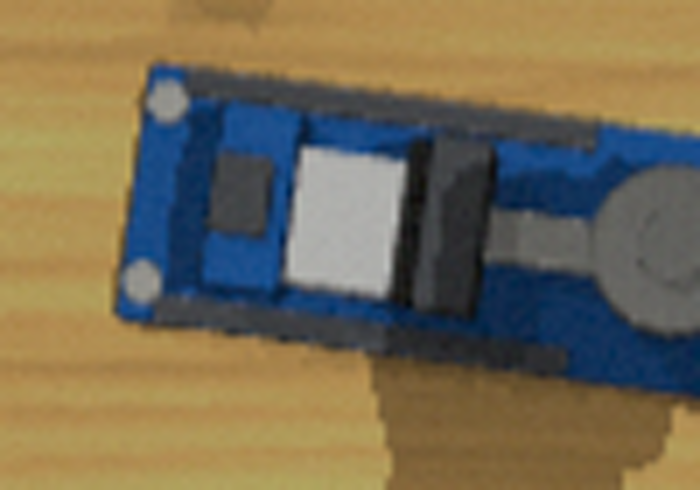

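```bash
for i in 1; do
python3 -m pendant '[{"rx":0,"ry":0,"rz":-1,"tx":0.1,"ty":2.4,"tz":0,"jaw":28}]'>/dev/null; python3 f.py
python3 -m pendant '[{"rx":0,"ry":0,"rz":-1,"tx":0.1,"ty":2.4,"tz":0,"jaw":28}]'>/dev/null; python3 f.py
python3 -m pendant '[{"rx":0,"ry":0,"rz":-1,"tx":0.1,"ty":2.4,"tz":0,"jaw":28}]'>/dev/null; python3 f.py
python3 -m pendant '[{"rx":0,"ry":0,"rz":-1,"tx":0.1,"ty":2.4,"tz":0,"jaw":28}]'>/dev/null; python3 f.py
python3 -m pendant '[{"rx":0,"ry":0,"rz":-1,"tx":0.1,"ty":2.4,"tz":0,"jaw":28}]'>/dev/null; python3 f.py
done
python3 jaw.py | sed -n 2,6p;python3 -c "
from h import *; print(env.get_obs()['time_s'])"
```

```text
Ft 6.29 Fr -3.00 r 142.5 head -95.4 yaw-180 -94.5
Ft 6.13 Fr -2.68 r 142.5 head -94.4 yaw-180 -93.5
Ft 3.86 Fr -2.79 r 142.5 head -93.4 yaw-180 -92.5
Ft 4.09 Fr -2.35 r 142.4 head -92.4 yaw-180 -91.5
Ft 5.78 Fr -3.55 r 142.3 head -91.4 yaw-180 -90.5
   ([np.float64(107.8)], [np.float64(148.4)])
   ([np.float64(107.8), np.float64(190.4)], [np.float64(149.1)])
   ([np.float64(107.8), np.float64(190.5)], [np.float64(148.3)])
   ([np.float64(38.9), np.float64(44.3), np.float64(107.4), np.float64(187.0)], [np.float64(41.7), np.float64(48.3), np.float64(149.1), np.float64(188.0)])
   ([np.float64(107.3), np.float64(181.1)], [np.float64(148.5), np.float64(182.5)])
23.0667
```

```bash
for i in 1; do
python3 -m pendant '[{"rx":0,"ry":0,"rz":-1,"tx":0,"ty":2.4,"tz":0,"jaw":28}]'>/dev/null; python3 f.py
python3 -m pendant '[{"rx":0,"ry":0,"rz":-1,"tx":0,"ty":2.4,"tz":0,"jaw":28}]'>/dev/null; python3 f.py
python3 -m pendant '[{"rx":0,"ry":0,"rz":-1,"tx":0,"ty":2.4,"tz":0,"jaw":28}]'>/dev/null; python3 f.py
python3 -m pendant '[{"rx":0,"ry":0,"rz":-1,"tx":0,"ty":2.4,"tz":0,"jaw":28}]'>/dev/null; python3 f.py
done
python3 jaw.py | sed -n 2,6p
```

```text
Ft 5.40 Fr -1.84 r 142.3 head -90.6 yaw-180 -89.5
Ft 5.69 Fr -3.68 r 142.3 head -89.6 yaw-180 -88.5
Ft 6.05 Fr -2.68 r 142.3 head -88.6 yaw-180 -87.5
Ft 6.34 Fr -3.01 r 142.2 head -87.6 yaw-180 -86.5
   ([np.float64(107.8)], [np.float64(148.3)])
   ([np.float64(107.7), np.float64(190.3)], [np.float64(149.1)])
   ([np.float64(107.7), np.float64(189.9)], [np.float64(148.5)])
   ([np.float64(38.7), np.float64(43.8), np.float64(52.2), np.float64(107.4), np.float64(185.9)], [np.float64(41.8), np.float64(48.2), np.float64(52.6), np.float64(149.1), np.float64(188.0)])
   ([np.float64(35.3), np.float64(107.3), np.float64(181.0)], [np.float64(36.3), np.float64(148.6), np.float64(182.9)])
```

```bash
for i in 1; do
python3 -m pendant '[{"rx":0,"ry":0,"rz":-1,"tx":0,"ty":2.4,"tz":0,"jaw":28}]'>/dev/null; python3 f.py
python3 -m pendant '[{"rx":0,"ry":0,"rz":-1,"tx":0,"ty":2.4,"tz":0,"jaw":28}]'>/dev/null; python3 f.py
python3 -m pendant '[{"rx":0,"ry":0,"rz":-0.5,"tx":0,"ty":1.2,"tz":0,"jaw":28}]'>/dev/null; python3 f.py
python3 -m pendant '[{"rx":0,"ry":0,"rz":-0.5,"tx":0,"ty":1.2,"tz":0,"jaw":28}]'>/dev/null; python3 f.py
done
python3 jaw.py | sed -n 2,6p
```

```text
Ft 6.55 Fr -1.79 r 142.2 head -86.8 yaw-180 -85.6
Ft 6.61 Fr -2.18 r 142.2 head -85.8 yaw-180 -84.5
Ft 6.60 Fr -2.01 r 142.2 head -85.2 yaw-180 -84.0
Ft 6.18 Fr -1.14 r 142.1 head -84.8 yaw-180 -83.5
   ([np.float64(107.8)], [np.float64(148.3)])
   ([np.float64(107.7), np.float64(189.3)], [np.float64(149.2)])
   ([np.float64(107.7), np.float64(189.0)], [np.float64(148.4)])
   ([np.float64(38.6), np.float64(44.2), np.float64(51.8), np.float64(107.4), np.float64(186.5)], [np.float64(41.6), np.float64(48.4), np.float64(52.6), np.float64(149.1), np.float64(187.6)])
   ([np.float64(35.2), np.float64(107.3), np.float64(181.0)], [np.float64(36.1), np.float64(148.6), np.float64(182.7)])
```

```bash
for i in 1; do
python3 -m pendant '[{"rx":0,"ry":0,"rz":-0.7,"tx":0,"ty":1.7,"tz":0,"jaw":28}]'>/dev/null; python3 f.py
python3 -m pendant '[{"rx":0,"ry":0,"rz":-0.7,"tx":0,"ty":1.7,"tz":0,"jaw":28}]'>/dev/null; python3 f.py
python3 -m pendant '[{"rx":0,"ry":0,"rz":-0.7,"tx":0,"ty":1.7,"tz":0,"jaw":28}]'>/dev/null; python3 f.py
done
```

```text
Ft 7.47 Fr -1.46 r 142.1 head -84.2 yaw-180 -82.9
Ft 7.20 Fr -2.03 r 142.1 head -83.5 yaw-180 -82.1
Ft 6.79 Fr -1.62 r 142.0 head -82.8 yaw-180 -81.4
```

```bash
for i in 1; do
python3 -m pendant '[{"rx":0,"ry":0,"rz":-0.5,"tx":0,"ty":1.2,"tz":0,"jaw":28}]'>/dev/null; python3 f.py
python3 -m pendant '[{"rx":0,"ry":0,"rz":-0.5,"tx":0,"ty":1.2,"tz":0,"jaw":28}]'>/dev/null; python3 f.py
python3 -m pendant '[{"rx":0,"ry":0,"rz":-0.5,"tx":0,"ty":1.2,"tz":0,"jaw":28}]'>/dev/null; python3 f.py
done
python3 - <<'E'
from h import *
c=cam("wrist"); im=c["img"][:,:,::-1]; cv2.imwrite(f"pics/wrist27.png",im)
E
```

```text
Ft 7.03 Fr -1.29 r 142.1 head -82.3 yaw-180 -80.9
Ft 7.95 Fr -1.53 r 142.1 head -81.9 yaw-180 -80.4
Ft 7.88 Fr -2.51 r 142.0 head -81.4 yaw-180 -79.9
```

View pics/wrist27.png

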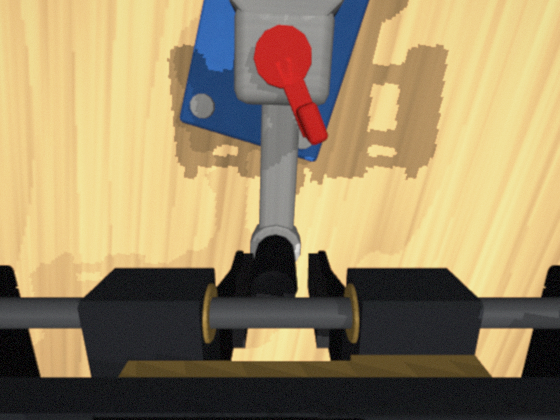

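```bash
python3 -m pendant '[{"rx":0,"ry":0,"rz":0,"tx":0,"ty":-3,"tz":0,"jaw":34},{"rx":0,"ry":0,"rz":0,"tx":0,"ty":0,"tz":0,"jaw":40},{"rx":0,"ry":0,"rz":0,"tx":0,"ty":0,"tz":0,"jaw":40},{"rx":0,"ry":0,"rz":0,"tx":0,"ty":0,"tz":0,"jaw":40}]'
python3 -m pendant '[{"rx":0,"ry":0,"rz":0,"tx":0,"ty":0,"tz":-10,"jaw":40},{"rx":0,"ry":0,"rz":0,"tx":0,"ty":0,"tz":-20,"jaw":40},{"rx":0,"ry":0,"rz":0,"tx":0,"ty":0,"tz":-30,"jaw":40},{"rx":0,"ry":0,"rz":0,"tx":0,"ty":0,"tz":-30,"jaw":40},{"rx":0,"ry":0,"rz":0,"tx":-35,"ty":0,"tz":-10,"jaw":40},{"rx":0,"ry":0,"rz":0,"tx":-35,"ty":0,"tz":0,"jaw":40},{"rx":0,"ry":0,"rz":0,"tx":-35,"ty":0,"tz":0,"jaw":40},{"rx":0,"ry":0,"rz":0,"tx":0,"ty":0,"tz":0,"jaw":40},{"rx":0,"ry":0,"rz":0,"tx":0,"ty":0,"tz":0,"jaw":40}]'
python3 lev.py; python3 jaw.py | sed -n 2,12p
python3 - <<'E'
from h import *
c=cam("wrist"); im=c["img"][:,:,::-1]; cv2.imwrite(f"pics/wrist28.png",im)
c=cam("scene"); im=c["img"][:,:,::-1]; im=cv2.resize(im[180:290,210:350],None,fx=5,fy=5,interpolation=cv2.INTER_CUBIC); cv2.imwrite(f"pics/scene28.png",im)
c=cam("top"); im=c["img"][:,:,::-1]; im=cv2.resize(im[160:230,200:370],None,fx=4,fy=4,interpolation=cv2.INTER_CUBIC); cv2.imwrite(f"pics/top28.png",im)
E
```

```text
time_s: 24.92
tool_pos: [0.6007, -0.1107, 0.0681]
tool_rot: [-180.0, 0.0, 100.1]
force: [-4.1, -1.2, -1.0]
grip_width: 0.0389
time_s: 25.67
tool_pos: [0.6209, -0.2169, 0.1692]
tool_rot: [179.8, 0.0, 99.8]
force: [-0.2, 0.6, -1.1]
grip_width: 0.0398
   ([np.float64(107.8)], [np.float64(148.4)])
   ([np.float64(107.6), np.float64(189.2)], [np.float64(149.2)])
   ([np.float64(107.7), np.float64(189.6)], [np.float64(148.5)])
   ([np.float64(38.8), np.float64(107.4), np.float64(186.8)], [np.float64(62.8), np.float64(149.0), np.float64(187.2)])
   ([np.float64(38.7), np.float64(107.3), np.float64(181.1)], [np.float64(62.5), np.float64(148.6), np.float64(182.7)])
top
   ([np.float64(24.0), np.float64(49.8), np.float64(65.5), np.float64(106.3)], [np.float64(30.9), np.float64(60.3), np.float64(72.7), np.float64(146.4)])
   ([np.float64(24.4), np.float64(50.7), np.float64(106.4)], [np.float64(33.0), np.float64(73.5), np.float64(146.5)])
   ([np.float64(25.7), np.float64(51.7), np.float64(106.0)], [np.float64(32.7), np.float64(73.7), np.float64(145.8)])
   ([np.float64(23.6), np.float64(38.4), np.float64(51.3), np.float64(106.1)], [np.float64(33.0), np.float64(41.1), np.float64(73.1), np.float64(146.5)])
   ([np.float64(24.0), np.float64(106.2)], [np.float64(30.5), np.float64(146.2)])lev.py:9: RuntimeWarning: Mean of empty slice.
  b=dt>dt.max()*.93; vv,uu=np.nonzero(b); piv=ray(c,uu.mean(),vv.mean(),np.median(Z[disc]))
  ret = ret.dtype.type(ret / rcount)
  return _methods._mean(a, axis=axis, dtype=dtype,
Traceback (most recent call last):
  File "lev.py", line 12, in <module>
    P=W[sh][:,:2]; l=cv2.fitLine(P.astype(np.float32),cv2.DIST_HUBER,0,.001,.001).ravel()
                     ~~~~~~~~~~~^^^^^^^^^^^^^^^^^^^^^^^^^^^^^^^^^^^^^^^^^^^^^^^^^
cv2.error: OpenCV(4.12.0) /io/opencv/modules/imgproc/src/linefit.cpp:50: error: (-215:Assertion failed) count > 0 in function 'fitLine2D_wods'
```

View pics/scene28.png

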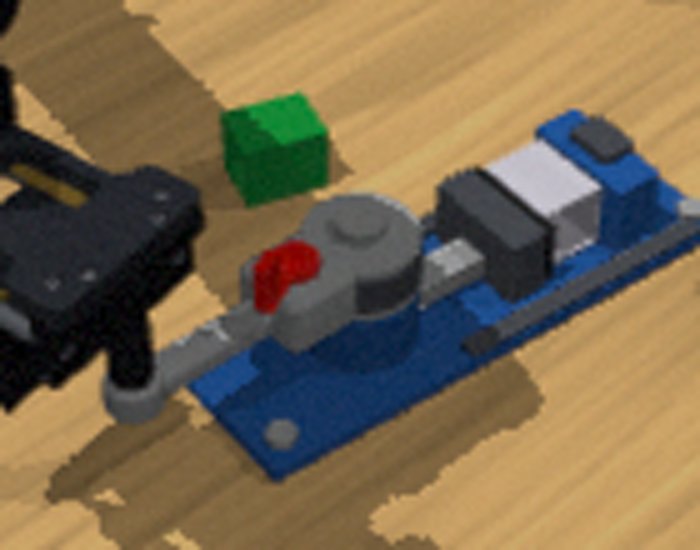

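View pics/top28.png

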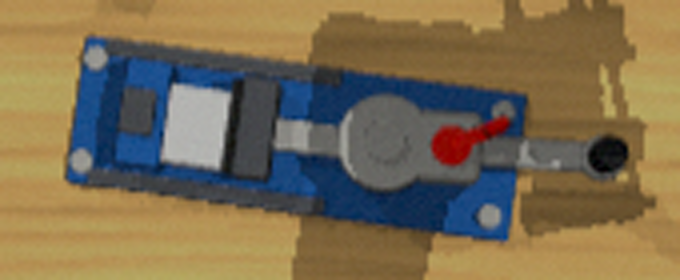

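View pics/wrist28.png

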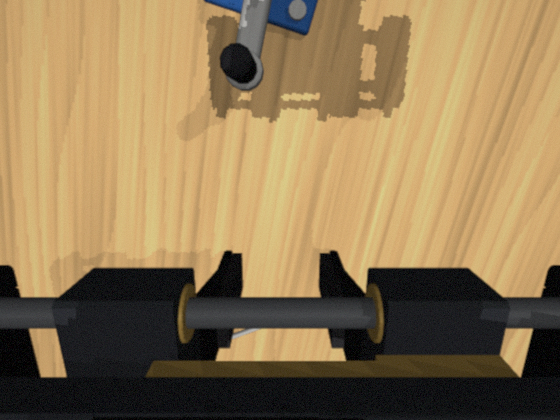

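Run:
```python
from h import *
T=cam("top"); 
im=T["img"][:,:,::-1]; cv2.imwrite("pics/top29.png",cv2.resize(im[160:230,200:300],None,fx=7,fy=7,interpolation=cv2.INTER_CUBIC))
hub=ray(T,200+(385.5)/4-.5,160+(140.5)/4-.5,.092)
g=ray(T,200+(607.5)/4-.5,160+(155.5)/4-.5,.122); d=g-hub; print(hub,g,np.degrees(np.arctan2(d[1],d[0])),np.hypot(*d[:2]))
c=cam("wrist"); W=cloud(c); X,Y,Z=np.moveaxis(W,-1,0)
k=(Z>.1185)&(Z<.126)&(c["img"].max(-1)<70)&(Y>-.16); print(W[k].mean(0)); d=W[k].mean(0)[:2]-[.5815,.029]; print(np.degrees(np.arctan2(d[1],d[0])),np.hypot(*d))
# profiles along bed, gray values in top
from jaw import prof
for off in (-.02,0,.02):
    s,I=prof(T["img"].astype(np.float32),T,off); print(off,[(int(1000*a),int(v.mean())) for a,v in list(zip(s,I))[100:190:4]])
```

```text
[0.57998627 0.03117658 0.092     ] [ 0.57102554 -0.10590961  0.122     ] -93.7398565968355 0.13737874626140475
[ 0.57347814 -0.10910419  0.12155761]
-93.32432300111337 0.13833697538946502
-0.02 [(70, 70), (72, 67), (74, 44), (76, 32), (78, 65), (80, 73), (82, 73), (84, 73), (86, 70), (88, 70), (90, 72), (92, 71), (94, 68), (96, 73), (98, 57), (100, 33), (102, 26), (104, 26), (106, 93), (108, 162), (110, 179), (112, 179), (114, 177)]
0 [(70, 130), (72, 141), (74, 93), (76, 38), (78, 67), (80, 69), (82, 69), (84, 70), (86, 70), (88, 68), (90, 70), (92, 71), (94, 69), (96, 71), (98, 53), (100, 28), (102, 24), (104, 33), (106, 103), (108, 167), (110, 181), (112, 179), (114, 178)]
0.02 [(70, 69), (72, 61), (74, 41), (76, 41), (78, 72), (80, 69), (82, 67), (84, 68), (86, 69), (88, 69), (90, 72), (92, 70), (94, 67), (96, 76), (98, 47), (100, 26), (102, 34), (104, 32), (106, 83), (108, 122), (110, 124), (112, 129), (114, 144)]
```

View pics/top29.png

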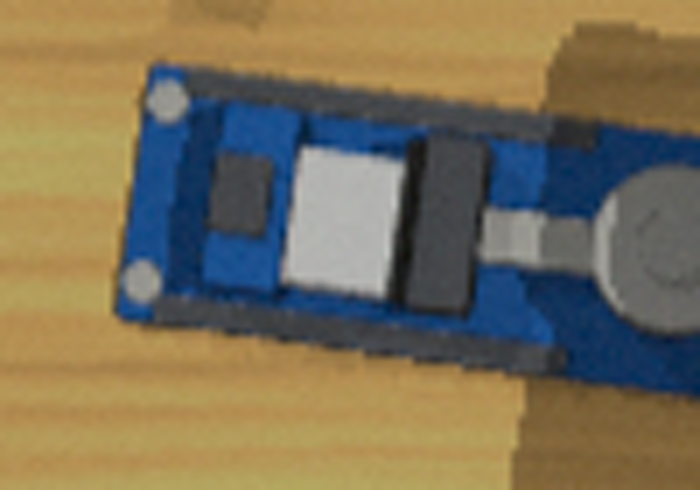

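Run:
```python
from h import *
from jaw import prof
T=cam("top")
for k in (21,23,26,29):
    im=cv2.imread(f"pics/top{k}.png")
    out=[]
    for off in (-.02,-.015,-.01,.01,.015,.02):
        s,I=prof(im,T,off,sc=7.,u0=200,v0=160); g=I.mean(-1)
        w=(s>.085)&(s<.103) # body->pad edge, threshold 50 descending, last
        i=[j for j in np.where((g[:-1]>=50)&(g[1:]<50))[0] if .085<s[j]<.104]
        i2=[j for j in np.where((g[:-1]<120)&(g[1:]>=120))[0] if .09<s[j]<.12]
        bl=I[:,0]-I[:,2] # blue minus red: bed blue -> jaw grey
        i3=[j for j in np.where((bl[:-1]>=30)&(bl[1:]<30))[0] if .06<s[j]<.085]
        out.append((round(1000*s[i[-1]],1) if i else None, round(1000*s[i2[0]],1) if i2 else None, round(1000*s[i3[-1]],1) if i3 else None))
    print(k,out)
```

```text
21 [(None, np.float64(100.0), np.float64(65.5)), (None, np.float64(99.5), np.float64(64.5)), (None, np.float64(99.5), None), (None, np.float64(99.0), np.float64(65.0)), (None, np.float64(99.5), np.float64(65.0)), (None, np.float64(100.5), np.float64(65.0))]
23 [(np.float64(92.5), np.float64(102.0), np.float64(67.5)), (np.float64(92.5), np.float64(102.0), np.float64(67.0)), (None, np.float64(101.5), None), (None, np.float64(102.5), np.float64(67.5)), (None, np.float64(103.0), np.float64(67.5)), (np.float64(90.5), np.float64(109.5), np.float64(67.0))]
26 [(np.float64(96.5), np.float64(105.5), np.float64(71.5)), (np.float64(96.0), np.float64(106.0), np.float64(71.0)), (np.float64(96.0), np.float64(106.0), None), (np.float64(96.0), np.float64(105.5), np.float64(71.0)), (np.float64(96.0), np.float64(105.5), np.float64(70.5)), (np.float64(96.0), np.float64(106.5), np.float64(71.5))]
29 [(np.float64(98.5), np.float64(106.5), np.float64(74.0)), (np.float64(98.0), np.float64(106.5), np.float64(74.5)), (np.float64(98.5), np.float64(106.5), None), (np.float64(98.5), np.float64(106.5), np.float64(73.5)), (np.float64(98.0), np.float64(106.0), np.float64(73.5)), (np.float64(97.5), np.float64(107.5), np.float64(74.0))]
```

Run:
```python
from h import *
c=cam("top"); cv2.imwrite("pics/top30.png",c["img"][:,:,::-1])
a=cv2.imread("pics/top0.png").astype(int); d=np.abs(a-c["img"][:,:,::-1]).max(-1)
for n,(u,v) in dict(screw=(462,205),spray=(122,205),magnet=(121,253),g1=(225,146),g2=(272,247)).items(): print(n,d[v-18:v+18,u-18:u+18].mean().round(1))
o=env.get_obs(); print(o["time_s"],o["force"]); env.sign_off()
```

```text
screw 60.3
spray 17.4
magnet 20.2
g1 18.5
g2 27.4
26.2167 [ 0.22277973 -0.55550836 -0.2307346 ]
the job is handed in; nothing more can be done
```

View pics/top30.png

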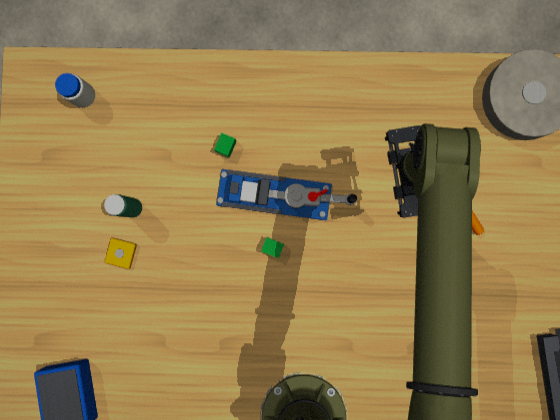

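The tube is clamped and the job was handed in at about 26 s, with the gripper open and clear of everything.

I flipped the lever with a push of about 8 N, rising to 13 N when it met its stop. I then drew the handle back, which clicked freely at about 1–3 N without opening the jaw. Two closing strokes followed, stopping when the slow push at the post averaged about 7.6 N.

**Last checks**
- **Grip:** the jaw body moved on about 2.8 mm after the last look before the tube met the stop block. The pad is squeezed about 1.3–2 mm, depending on which edges I measured. The jaw stayed in place after I let go.
- **Tube:** it looks square against the pad and stop block in the top picture.
- **Lever:** it measured about 0.45 rad just after the flip and still leans to the closing side in the last pictures. Some measurements in between scattered from 0.26 to 0.64 rad, which I put down to a badly located pivot.
- **Other things on the bench:** the spray can, magnet and green blocks are where they were. The screwdriver was mostly hidden under the arm in the last picture, so I could not fully check it. The arm only passed high above it.

**What disagreed with the description**
- **Fingertip height:** the fingertips and gripper body stood about 38 mm higher than the reported tool height implied. My first pass therefore went over the lever tab without touching it; I went back and corrected for this.
- **Lost drive:** the ratchet stopped driving the jaw for a short stretch of the first stroke, then bit again.
- **Handle after release:** it ended about 0.2 rad further back than where I stopped pushing. At the start of the release the tool still read about 4 N against the post.

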